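# Cull the mis-sawn blocks and clamp the sound ones in the quick-release vise

### The arm

A 7-joint arm with a two-finger parallel gripper is mounted at the origin on the work surface. World frame = base frame: x ahead of the robot, y to its left, z up, the work surface at z = 0. Lengths are in m, angles in rad, forces in N, time in s.
With the tool pointing down it reaches from about 0.4 to 0.85 m from the base axis. Payload 10.4 kg.
Tool frame: the origin (TCP) lies between the finger pads; the fingertips stand ahead of it and the grasp point (between the pads) lies 5 mm behind it (manip.tip_extent is the z of the fingertips in the tool frame, in m); z points along the fingers, y is the line along which they close (so a half turn about z gives the same grasp; the last joint's range is limited). The gripper opens to 85 mm and grips with 20 to 120 N. Pads are 22 mm wide; open, the fingers measure 114 mm over their backs; the gripper's body (76 mm by 85 mm) begins 54 mm behind the grasp point. The pads swing forward as they close: fully open they stand 13 mm farther back than shut.
Start: joints at [-1.195, 0.332, -0.065, 1.46, 0.022, 1.35, -0.088], TCP at [0.243, 0.576, 0.22] pointing down, gripper open.
Joint ranges: [-2.6, 2.6], [-0.5, 2.12], [-1.47, 1.34], [0.16, 2.42], [-1.27, 4.41], [0.06, 2.06], [-2.6, 2.6]. Speed limits (rad/s): [2.22, 2.22, 2.79, 2.79, 3.14, 3.14, 3.14].

### API

Orientations are given as a unit quaternion [x, y, z, w].
In Python, from workcell import status, viewer, manip gives the robot as it stands.
- The arm moves only by the tool play_rows, never from a script. Its argument "plan" is one flat list of numbers, 7 for each row, row after row: the turn, a rotation vector about the tool's x, y, z in degrees, then the shift along the tool's x, y, z in m, then the opening, from 0 (shut) to 1 (fully open). In form: [ax, ay, az, dx, dy, dz, grip, ax, ay, az, dx, dy, dz, grip, ...]. A call has 1 to 20 rows; each row is the pose to reach, as a shift and turn from the pose commanded when the call began, along the tool's axes at that moment; what a row does not reach only later rows make up. A row lasts 1/8 s, in which the tool goes at most 62.5 mm and 10.7 degrees, less where a joint would pass 70% of its speed; a pose out of reach is approached as far as the arm can. A call with a gripper value outside its range is refused whole. The fingers move at their own pace and stop on an object; "squeeze" is the grip in N (left out, the last holds). Time passes only in rows, so rows that repeat a pose let the fingers close. It gives the time, the measured TCP pose, the force, the opening and the grip force at its end, in the units of the state.
- status.get_obs(): the state, without advancing time (a new reading comes with each control period).
- viewer.camera(name): name is "scene" or "top" or "wrist"; returns the picture (420x560x3 uint8, red, green, blue); there is no depth.
- viewer.camera_model(name): a dict with "fx", "fy", "cx", "cy" (pixels), "R" (3x3) and "t" (3): a world point X has camera coordinates R X + t. Camera axes: x right, y down, z forward; pixel columns grow to the right and rows downward; lengths in m; the calibration is good to about 2 mm. A picture is of the moment at which its call begins: read the wrist's pose just before it. camera_model takes no time and is no camera call; for the wrist camera it gives the pose at the moment of the call.
- manip.hand_in(): hands the job in; it is judged then, once.
The state is a dict: "clock": time; "joint_pos": joint angles; "joint_velocities": joint speeds; "tau": joint torques, N m; "position": TCP position; "ee_rot": TCP orientation; "ft_force": force on the tool from outside, world axes, zero at the start; "torque": the same for the moment, N m; "grip_width": opening from 0.0 (shut) to 1.0 (fully open); "grasp_force": force on a finger pad.
Only numpy, scipy, OpenCV 4.12 (cv2) and the standard library are available. Lean on these libraries where they do the work, as an engineer would, in place of code of your own. Each camera call takes 0.05 s, during which the arm holds its last target. There are 200 camera calls.

### The job

A batch of sawn aluminium blocks lies on the newspaper: put the spoilt ones (cut short, cut slanted or notched) in the grey tray. Lay all the sound ones side by side in the vise, square across its two guide rods and centred between the jaws; then squeeze the quick-release lever to slide the jaw up to them, let the lever go and screw the handle tight so that the pack is firmly clamped. The vise must first be opened wide enough in the same way; leave everything else on the bench where it is.

Things in the scene. Friction and masses are not known exactly. Their poses are not given: they have to be found in the camera images.
- vise: Small half-nut bench vise, dark blue casting with steel jaws 90 mm wide, bolted down. Axes: x level, square out of the fixed jaw towards the moving jaw and the handle; y along the jaw; z up. Two round 14 mm guide rods, tops 66 mm above the bench, at y = -21 and +21 mm, carry the blocks and slide with the moving jaw. Jaw tops are 24 mm above the rod tops. Origin on the bench under the fixed jaw's face.
- fixed_face (a point): Middle of the fixed jaw's face (rubber-padded) at the level of the rod tops, 66 mm above the bench. Axes as vise.
- jaw_face (a point): The same point on the face of the moving jaw's rubber pad, same axes. Its x in the frame of fixed_face is the opening of the jaws: 30 to 56 mm at the start, 135 mm at most.
- jaw_pad: The moving jaw's rubber pad, 90 x 28 x 5 mm, springy: about 15 N for each mm that it is pressed in, up to 4 mm. Axes as vise; origin on the bench's level under its face.
- release_lever (a joint): Quick-release lever: 0 rad at rest, 0.25 squeezed home against the thumb lug. Its spring takes 7 to 9 N at the top edge and returns it when let go. Squeezed above about 0.12 rad, the moving jaw slides freely either way, with handle and rods (2 to 3 N); let go, the half-nut grips and the jaw cannot be pushed along.
- squeeze_point (a point): Where to squeeze lever and lug, fingers closing along vise x: 110 mm above the bench, on the moving casting. Along vise x from this point: a cast upright lug 56 mm wide at -14 to -2 mm; the lever, a steel plate 60 mm wide, at +16 to +24 mm at rest and about +13 mm (outer side) when home. Tops 128 mm above the bench. The lug does not give; the lever finger touches first.
- screw (a joint): Turn of the screw in rad; + is clockwise seen from the handle end, tightens, and carries the top spoke towards +y of the vise. 1.27 mm of jaw travel a rad (8 mm a turn). Starts at -0.5 to 0.4, stops at -1 and 20; friction 0.12 N m, stays where left. At 0 a spoke points straight up. Some 2.5 rad past the pad's first touch on the pack clamps it firmly.
- wheel_hub (a point): Centre of the handle, on the screw axis, 52 mm above the bench, 88 mm outward of squeeze_point along vise x (less the 1.27 mm a rad that it screws in). Four spokes 90 degrees apart square to the axis: steel bars 11 mm thick, 38 mm long from the axis, with black balls 17 mm in diameter at their ends; hub 28 mm in diameter. Turns with the screw.
- tray: Grey plastic reject tray, fixed to the bench, 190 mm (its x) by 120 mm (y), walls 38 mm high and 4 mm thick, floor 4 mm; origin on the bench under its middle.
- block1: Sound block: plain square aluminium bar 30 x 30 mm, 62 mm long along its x axis, both ends sawn square; origin at its centre. May be absent.
- block2: Sound block: plain square aluminium bar 30 x 30 mm, 62 mm long along its x axis, both ends sawn square; origin at its centre. May be absent.
- block3: Sound block: plain square aluminium bar 30 x 30 mm, 62 mm long along its x axis, both ends sawn square; origin at its centre. May be absent.
- reject_short: Spoilt block: same 30 x 30 mm bar but only 42 mm long (along x); origin at its centre. May be absent.
- reject_slant: Spoilt block: same bar, 62 mm long on one side, its +x end sawn aslant so that the +y side is 26 mm shorter; origin at the middle of the 62 mm length and of the section. May be absent.
- reject_notch: Spoilt block: same bar, 62 mm long, with one corner cut away at its +x end: a notch 22 mm long (x) and 16 mm deep from the +y side, full height; origin at the middle of the whole bar. May be absent.
- screwdriver: Bystander: black and green screwdriver 200 mm long, lying on the bench; origin under its middle.
- controller: Bystander: controller board in a blue carrier, 75 x 55 x 22 mm; origin under its middle.
- adapter: Bystander: black plug adapter, 62 x 46 x 30 mm; origin under its middle.
- solder_reel: Bystander: solder reel, 62 mm across and 46 mm high, standing on its flange; origin under its middle.
- multimeter: Bystander: yellow multimeter 155 x 76 x 34 mm, lying flat; origin under its middle.
- screw_jar: Bystander: glass screw jar, 56 mm across and 62 mm high; origin under its middle.
Mind the look-alikes: they are no part of the job. Leave any brown or yellow look-alike of the block2 alone.

How it is judged:
On the way, in this order (a step that is already met when the one before it is completed fails the run):
1. with all the sound blocks laid in the vise, the lever is squeezed and the jaw is slid up to within about 10 mm of the nearest block (x of block1 in the frame of fixed_face between 0.01 and 0.105 m and y of block1 in the frame of fixed_face between -0.012 and 0.012 m and z of block1 in the frame of fixed_face between 0.01 and 0.02 m and angle between the x axis of each of block1, block2, block3 and the y axis of fixed_face, either way round below 0.1 rad and x of block2 in the frame of fixed_face between 0.01 and 0.105 m and y of block2 in the frame of fixed_face between -0.012 and 0.012 m and z of block2 in the frame of fixed_face between 0.01 and 0.02 m and x of block3 in the frame of fixed_face between 0.01 and 0.105 m and y of block3 in the frame of fixed_face between -0.012 and 0.012 m and z of block3 in the frame of fixed_face between 0.01 and 0.02 m and value of joint release_lever above 0.15 rad and x of any of block1, block2, block3 in the frame of jaw_face above -0.025 m), for 0.05 s.
2. with the lever let go, the screw is turned until the jaw presses on the pack with more than 25 N (x of block1 in the frame of fixed_face between 0.01 and 0.105 m and y of block1 in the frame of fixed_face between -0.012 and 0.012 m and z of block1 in the frame of fixed_face between 0.01 and 0.02 m and angle between the x axis of each of block1, block2, block3 and the y axis of fixed_face, either way round below 0.1 rad and x of block2 in the frame of fixed_face between 0.01 and 0.105 m and y of block2 in the frame of fixed_face between -0.012 and 0.012 m and z of block2 in the frame of fixed_face between 0.01 and 0.02 m and x of block3 in the frame of fixed_face between 0.01 and 0.105 m and y of block3 in the frame of fixed_face between -0.012 and 0.012 m and z of block3 in the frame of fixed_face between 0.01 and 0.02 m and value of joint release_lever below 0.05 rad and contact force between jaw_pad and anything else above 25 N and value of joint screw above 0.8 rad), for 0.2 s.
At the end, for the whole second after the job is handed in: Every sound block lies between the jaws on the guide rods, centred within 12 mm and square within 0.1 rad, the lever is back at rest, the moving jaw's pad presses on the pack with more than 25 N, and every spoilt block lies at rest in the tray (x of block1 in the frame of fixed_face between 0.01 and 0.105 m and y of block1 in the frame of fixed_face between -0.012 and 0.012 m and z of block1 in the frame of fixed_face between 0.01 and 0.02 m and angle between the x axis of each of block1, block2, block3 and the y axis of fixed_face, either way round below 0.1 rad and x of block2 in the frame of fixed_face between 0.01 and 0.105 m and y of block2 in the frame of fixed_face between -0.012 and 0.012 m and z of block2 in the frame of fixed_face between 0.01 and 0.02 m and x of block3 in the frame of fixed_face between 0.01 and 0.105 m and y of block3 in the frame of fixed_face between -0.012 and 0.012 m and z of block3 in the frame of fixed_face between 0.01 and 0.02 m and x of reject_short in the frame of tray between -0.088 and 0.088 m and y of reject_short in the frame of tray between -0.053 and 0.053 m and z of reject_short in the frame of tray between 0.005 and 0.045 m and linear speed of each of reject_short, reject_slant, reject_notch below 0.02 m/s and x of reject_slant in the frame of tray between -0.088 and 0.088 m and y of reject_slant in the frame of tray between -0.053 and 0.053 m and z of reject_slant in the frame of tray between 0.005 and 0.045 m and x of reject_notch in the frame of tray between -0.088 and 0.088 m and y of reject_notch in the frame of tray between -0.053 and 0.053 m and z of reject_notch in the frame of tray between 0.005 and 0.045 m and value of joint release_lever below 0.05 rad and contact force between jaw_pad and anything else above 25 N); the robot touches nothing.
It fails at once if a bystander (screwdriver, controller board, adapter, solder reel, multimeter, screw jar) is moved more than 30 mm (distance of any of screwdriver, controller, adapter, solder_reel, multimeter, screw_jar from where it was at the start of the episode above 0.03 m).
Of block1, block2, block3 only 2 to 3 are there at a start; the rules pass over those that are not, and their reading is None.
Of reject_short, reject_slant, reject_notch only 2 to 3 are there at a start; the rules pass over those that are not, and their reading is None.
At some moment in a run one of block1, block2, block3, reject_short, reject_slant, reject_notch may be knocked a few centimetres aside while the robot is not near it.
Once in a run the grip may slacken for a moment while it holds something.
It also fails if it takes over 210 s, if anything falls off the work surface, if the arm or the gripper's body presses on something with over 40 N, if the wrist force passes 120 N, or if a joint passes its speed limit or range.

## Working session

There is one attempt and no reset: what is moved stays moved. The work goes in short steps, Python scripts to look and compute and a tool call to move; the robot and the scene stay as the last step left them, time stands still between calls to the robot, and variables do not carry over. Pictures are saved under pics/ and viewed, at most 14 in all, crops included, and the job is handed in when it is done.

Besides the shell and the picture viewer there is one more tool, called after "Request:" as a command line: name --argument value ..., lists and objects as JSON in quotes. play_rows: Moves the arm, as the interface text tells. Its arguments: {"type":"object","properties":{"plan":{"type":"array","items":{"type":"number"}},"squeeze":{"type":"number"}},"required":["plan"]}

```bash
mkdir -p pics; ls
cat > h.py <<'E'
import numpy as np, cv2
from scipy.spatial.transform import Rotation as Ro
from workcell import status, viewer, manip
def snap(cam,name,crop=None,scale=1):
    m=viewer.camera_model(cam); im=viewer.camera(cam)
    np.savez(f'pics/{name}.npz',im=im,**{k:np.array(m[k]) for k in m})
    show(name,crop,scale); return m
def show(name,crop=None,scale=1,out=None):
    im=np.load(f'pics/{name}.npz')['im']
    if crop: im=im[crop[1]:crop[3],crop[0]:crop[2]]
    im=cv2.resize(im,None,fx=scale,fy=scale,interpolation=cv2.INTER_CUBIC)
    cv2.imwrite(f'pics/{out or name}.png',im[:,:,::-1])
def px2w(name,uv,z):
    d=np.load(f'pics/{name}.npz'); uv=np.atleast_2d(uv).astype(float)
    r=np.c_[(uv[:,0]-d['cx'])/d['fx'],(uv[:,1]-d['cy'])/d['fy'],np.ones(len(uv))]@d['R']
    c=-d['R'].T@d['t']; return c+r*((z-c[2])/r[:,2:])
def w2px(name,X):
    d=np.load(f'pics/{name}.npz'); p=np.atleast_2d(X)@d['R'].T+d['t']
    return np.c_[d['fx']*p[:,0]/p[:,2]+d['cx'],d['fy']*p[:,1]/p[:,2]+d['cy']]
def pose():
    o=status.get_obs(); return np.array(o['position']),Ro.from_quat(o['ee_rot'])
E
python3 - <<'E'
from h import *
m=snap('top','top1',None,1.42); m=snap('scene','scene1',None,1.42)
np.set_printoptions(precision=4,suppress=True)
print(m, manip.tip_extent); o=status.get_obs(); print(o)
d=np.load('pics/top1.npz'); print(d['fx'],-d['R'].T@d['t'],d['R'])
E
```

```text
pics
{'fx': 483.0740742472739, 'fy': 483.0740742472739, 'cx': 285.27437688431104, 'cy': 214.93075792260126, 'R': array([[-0.8606,  0.5092, -0.0108],
       [ 0.4117,  0.683 , -0.6033],
       [-0.2998, -0.5237, -0.7974]]), 't': array([ 0.46  , -0.0604,  1.4503])} 0.014
{'clock': 0.1, 'joint_pos': array([-1.1946,  0.3328, -0.0647,  1.4608,  0.0216,  1.3499, -0.0885]), 'joint_velocities': array([-0.0005, -0.0006,  0.0005, -0.0034, -0.0004, -0.001 ,  0.0004]), 'tau': array([  0.0004, -62.6745,   0.0485, -39.2427,   0.0162,   0.0069,
         0.    ]), 'position': array([0.2426, 0.5756, 0.2197]), 'ee_rot': array([ 0.1981,  0.9802, -0.0007, -0.0001]), 'ft_force': array([-0.3538,  0.7952, -0.1321]), 'torque': array([ 0.0077, -0.0278,  0.0431]), 'grasp_force': 0.0, 'grip_width': 1.0075999670034885}
395.519439166485 [ 0.2803 -0.1017  1.1716] [[-0.0268 -0.9996 -0.0092]
 [-0.9822  0.0281 -0.1857]
 [ 0.1859  0.0041 -0.9826]]
```

View pics/top1.png

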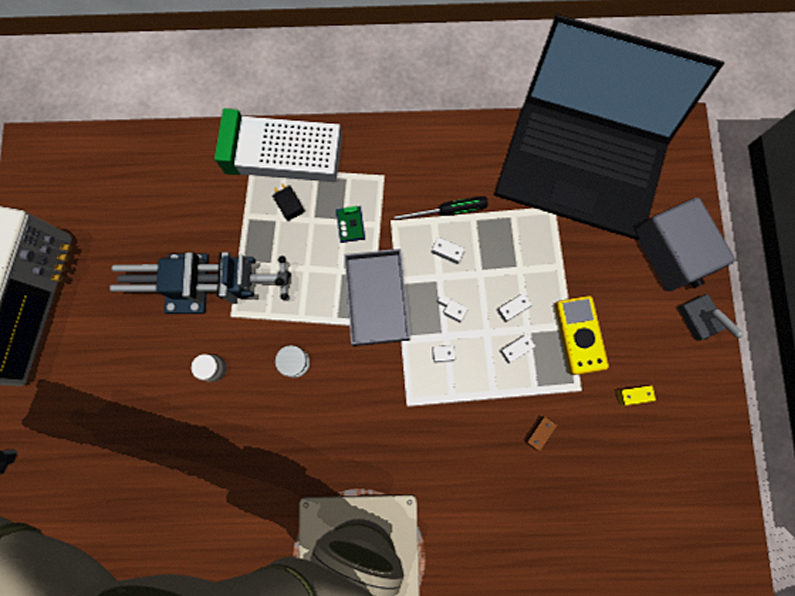

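View pics/scene1.png

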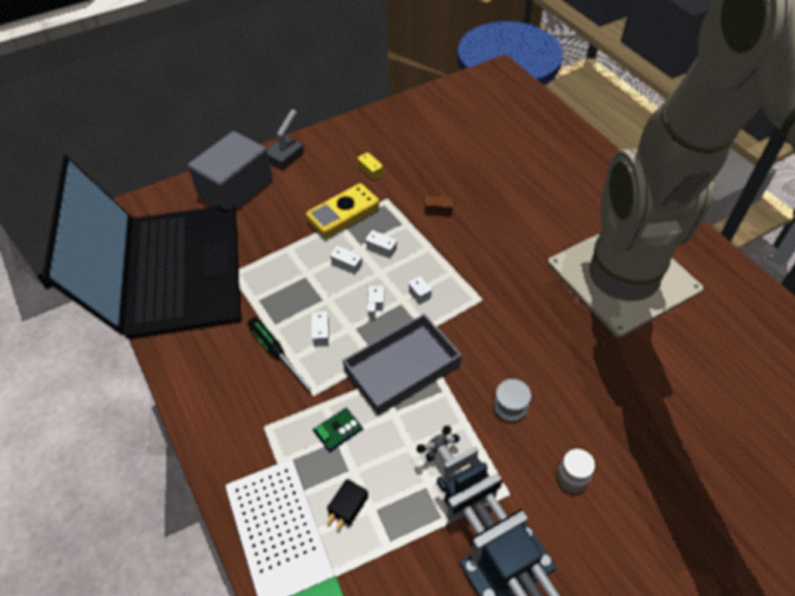

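Run:
```python
from h import *
show('top1',(285,155,405,265),6,'c1'); show('top1',(70,165,220,265),5.3,'c2')
```

```text
(no output)
```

View pics/c1.png

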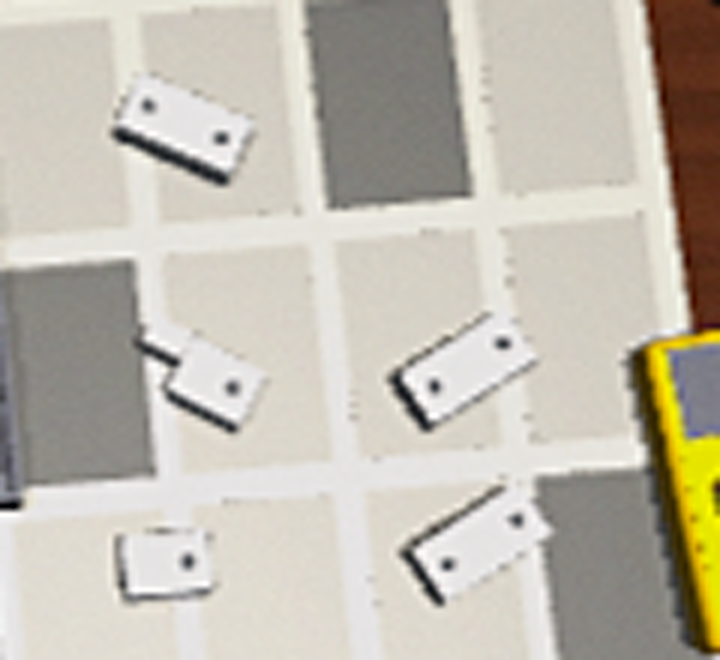

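View pics/c2.png

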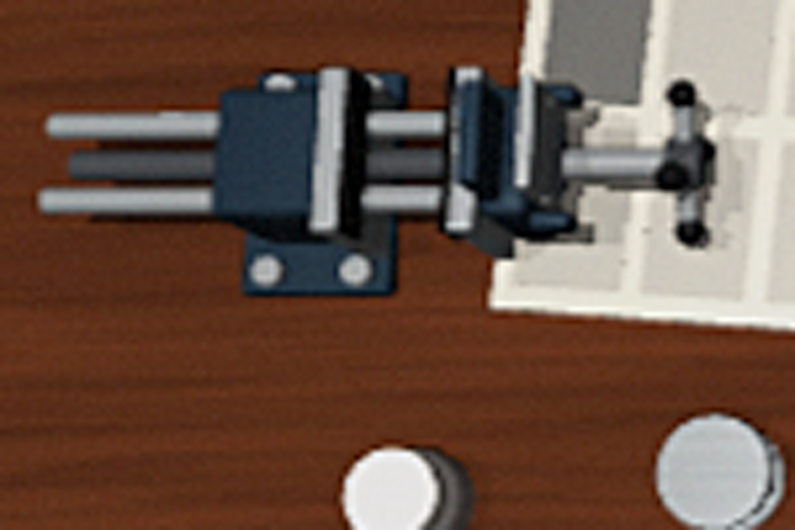

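Run:
```python
from h import *
np.set_printoptions(precision=4,suppress=True)
f=lambda L,z,o,s: px2w('top1',np.array(L)/s+np.array(o),z)
B={'A':[(142,75),(253,130),(226,176),(118,127)],'C':[(492,313),(536,355),(430,424),(402,373)],'D':[(505,488),(550,530),(440,596),(412,545)],
'notch':[(143,325),(265,378),(238,425),(170,384)],'short':[(122,533),(208,530),(213,590),(127,596)]}
for k,v in B.items():
    w=f(v,.03,(285,155),6); d=w[1]-w[0] if k!='C' and k!='D' else w[0]-w[3]
    print(k,w[:,:2].tolist() if 0 else w.mean(0),np.linalg.norm(np.diff(np.r_[w,w[:1]],axis=0),axis=1),np.degrees(np.arctan2(d[1],d[0])))
v=lambda L,z:f(L,z,(70,165),5.3)
print('rods',v([(50,126),(440,122),(42,201),(440,197)],.066))
print('jawtop fixed',v([(322,70),(350,68),(310,230),(335,232),(363,150)],.09))
print('mov',v([(457,68),(484,70),(445,228),(470,228),(447,150)],.09))
print('lug/lever top',v([(470,90),(500,90),(465,190),(500,190),(523,80),(537,80),(516,185),(535,185)],.128))
print('hub',v([(680,90),(690,235)],.052),v([(675,175)],.09))
t=px2w('top1',np.array([(346,255),(401,249),(409,340),(354,346)])/1.42,.038);print('tray',t,t.mean(0))
```

```text
A [ 0.6078 -0.2012  0.03  ] [0.0619 0.0274 0.059  0.0296] -119.11348230717326
C [ 0.4828 -0.3327  0.03  ] [0.0294 0.0629 0.0282 0.054 ] -58.033711992358676
D [ 0.3978 -0.3329  0.03  ] [0.0291 0.0626 0.0276 0.0535] -60.49542175198766
notch [ 0.4806 -0.2051  0.03  ] [0.0648 0.0269 0.0385 0.0321] -115.65680940078906
short [ 0.3911 -0.1837  0.03  ] [0.0415 0.029  0.0414 0.0304] -89.59252730611573
rods [[0.5798 0.4866 0.066 ]
 [0.5758 0.2732 0.066 ]
 [0.5379 0.4881 0.066 ]
 [0.5339 0.2718 0.066 ]]
jawtop fixed [[0.6    0.3295 0.09  ]
 [0.6007 0.3144 0.09  ]
 [0.5125 0.3319 0.09  ]
 [0.511  0.3186 0.09  ]
 [0.5552 0.3056 0.09  ]]
mov [[0.599  0.2569 0.09  ]
 [0.5974 0.2424 0.09  ]
 [0.5115 0.2604 0.09  ]
 [0.5112 0.2472 0.09  ]
 [0.5539 0.2608 0.09  ]]
lug/lever top [[0.5758 0.2372 0.128 ]
 [0.5754 0.2217 0.128 ]
 [0.523  0.2381 0.128 ]
 [0.5225 0.2202 0.128 ]
 [0.5803 0.2099 0.128 ]
 [0.5801 0.2027 0.128 ]
 [0.5248 0.2121 0.128 ]
 [0.5246 0.2023 0.128 ]]
hub [[0.5939 0.1454 0.052 ]
 [0.5119 0.139  0.052 ]] [[0.5367 0.1391 0.09  ]]
tray [[ 0.6012  0.0138  0.038 ]
 [ 0.6108 -0.1015  0.038 ]
 [ 0.419  -0.1126  0.038 ]
 [ 0.4099 -0.0008  0.038 ]] [ 0.5102 -0.0503  0.038 ]
```

```bash
cat >> h.py <<'E'
def rel(*T):
    """each T=(x,y,z,angle deg of tool y in world, tool down); prints turn about tool z (deg) and tool shift from the current pose"""
    p,R=pose()
    for x,y,z,a in T:
        a=np.radians(a); best=None
        for s in (0,np.pi):
            ty=np.array([np.cos(a+s),np.sin(a+s),0]); tz=np.array([0,0,-1.]); G=Ro.from_matrix(np.c_[np.cross(ty,tz),ty,tz])
            rv=np.degrees((R.inv()*G).as_rotvec())
            if best is None or np.linalg.norm(rv)<np.linalg.norm(best): best=rv
        print((x,y,z),'rv',best.round(2),'d',R.inv().apply(np.array([x,y,z])-p).round(4))
E
python3 - <<'E'
from h import *
rel((.5525,.2255,.22,88.9))
E
```

```text
(0.5525, 0.2255, 0.22) rv [-8.000e-02 -1.000e-02 -2.175e+01] d [-0.4216 -0.2023 -0.    ]
```

Request:
play_rows --plan '[0, 0, -10, -0.05, -0.024, 0, 1, 0, 0, -15, -0.1, -0.048, 0, 1, 0, 0, -21.8, -0.15, -0.072, 0, 1, 0, 0, -21.8, -0.2, -0.096, 0, 1, 0, 0, -21.8, -0.25, -0.12, 0, 1, 0, 0, -21.8, -0.3, -0.144, 0, 1, 0, 0, -21.8, -0.35, -0.168, 0, 1, 0, 0, -21.8, -0.4, -0.192, 0, 1, 0, 0, -21.8, -0.4216, -0.2023, 0, 1, 0, 0, -21.8, -0.4216, -0.2023, 0, 1, 0, 0, -21.8, -0.4216, -0.2023, 0, 1, 0, 0, -21.8, -0.4216, -0.2023, 0, 1]'

```text
clock: 1.6
position: [0.5518, 0.2272, 0.2203]
ee_rot: [0.008, 1.0, 0.0, -0.0]
ft_force: [0.6, 0.8, -0.2]
grip_width: 1.007
grasp_force: 0.0
```

Run:
```python
from h import *
snap('wrist','w1',None,1.42); np.set_printoptions(precision=4,suppress=True)
print(pose()[0],pose()[1].as_matrix()); d=np.load('pics/w1.npz'); print(d['fx'],-d['R'].T@d['t'],d['R'])
print(w2px('w1',[(.5525,.2255,.128)])*1.42)
```

```text
[0.5519 0.2271 0.2204] [[-0.9999  0.0164 -0.0002]
 [ 0.0164  0.9999  0.0004]
 [ 0.0002  0.0004 -1.    ]]
367.4923265256515 [0.4795 0.23   0.3745] [[ 0.0165  0.9999 -0.0009]
 [ 0.957  -0.0155  0.2898]
 [ 0.2898 -0.0056 -0.9571]]
[[384.3797 293.6347]]
```

View pics/w1.png

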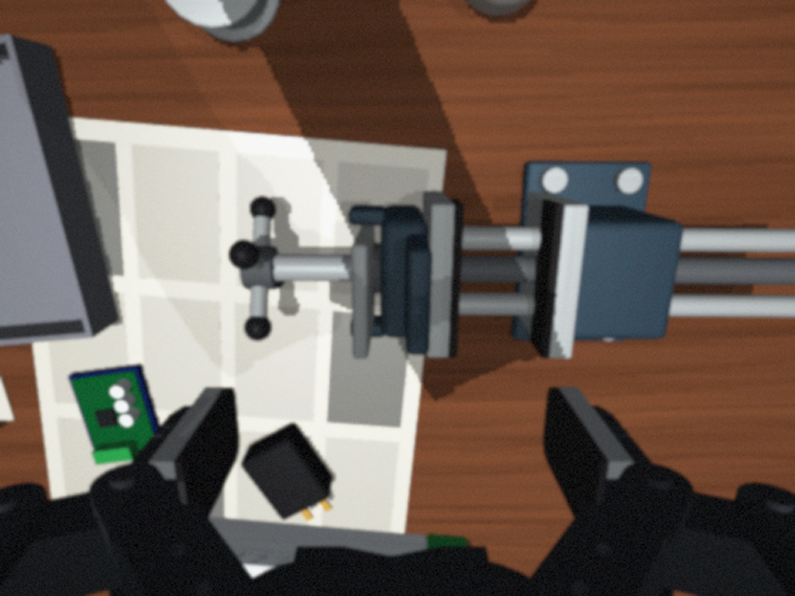

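Run:
```python
from h import *
np.set_printoptions(precision=4,suppress=True)
v=lambda L,z:px2w('w1',np.array(L)/1.42,z)
print('rods',v([(690,239),(690,306),(500,238),(500,304)],.066))
print('lever,lug',v([(353,300),(372,300),(406,300),(429,300)],.128))
print('ends lever',v([(362,240),(362,356)],.128), 'lug', v([(418,235),(418,355)],.128))
print('movjaw',v([(430,193),(455,198),(430,357),(458,357)],.09), v([(461,270)],.085))
print('fix',v([(555,202),(586,205),(550,357),(575,357)],.09),v([(541,202),(533,353)],.09))
print('hub balls',v([(262,208),(257,328)],.052),v([(244,255)],.09))
rel((.555,.2255,.22,88.9))
```

```text
rods [[0.5398 0.4076 0.066 ]
 [0.5819 0.4139 0.066 ]
 [0.5373 0.2941 0.066 ]
 [0.5787 0.2959 0.066 ]]
lever,lug [[0.5555 0.2099 0.128 ]
 [0.5557 0.2193 0.128 ]
 [0.556  0.2361 0.128 ]
 [0.5561 0.2475 0.128 ]]
ends lever [[0.5256 0.2153 0.128 ]
 [0.5856 0.2134 0.128 ]] lug [[0.5236 0.2421 0.128 ]
 [0.5855 0.242  0.128 ]]
movjaw [[0.5078 0.2504 0.09  ]
 [0.5106 0.2639 0.09  ]
 [0.6032 0.251  0.09  ]
 [0.6035 0.2675 0.09  ]] [[0.5519 0.2687 0.085 ]]
fix [[0.5137 0.3179 0.09  ]
 [0.5155 0.3348 0.09  ]
 [0.6043 0.3218 0.09  ]
 [0.6046 0.3365 0.09  ]] [[0.5135 0.3104 0.09  ]
 [0.6016 0.3116 0.09  ]]
hub balls [[0.5189 0.15   0.052 ]
 [0.5972 0.1399 0.052 ]] [[0.5401 0.1472 0.09  ]]
(0.555, 0.2255, 0.22) rv [ 0.02 -0.01  0.16] d [-0.0031 -0.0015  0.0004]
```

Run:
```python
from h import *
rel((.5555,.234,.107,88.7))
```

```text
(0.5555, 0.234, 0.107) rv [ 0.02 -0.01  0.36] d [-0.0035  0.007   0.1134]
```

Request:
play_rows --plan '[0, 0, 0.36, -0.0035, 0.007, 0.04, 0.8, 0, 0, 0.36, -0.0035, 0.007, 0.08, 0.8, 0, 0, 0.36, -0.0035, 0.007, 0.1, 0.8, 0, 0, 0.36, -0.0035, 0.007, 0.1134, 0.8, 0, 0, 0.36, -0.0035, 0.007, 0.1134, 0.7, 0, 0, 0.36, -0.0035, 0.007, 0.1134, 0.6, 0, 0, 0.36, -0.0035, 0.007, 0.1134, 0.5, 0, 0, 0.36, -0.0035, 0.007, 0.1134, 0.4, 0, 0, 0.36, -0.0035, 0.007, 0.1134, 0.3, 0, 0, 0.36, -0.0035, 0.007, 0.1134, 0.2, 0, 0, 0.36, -0.0035, 0.007, 0.1134, 0.2, 0, 0, 0.36, -0.0035, 0.007, 0.1134, 0.2, 0, 0, 0.36, -0.0035, 0.007, 0.1134, 0.2, 0, 0, 0.36, -0.0035, 0.007, 0.1134, 0.2]' --squeeze 30

```text
clock: 3.4
position: [0.5572, 0.2336, 0.1086]
ee_rot: [0.012, 1.0, 0.001, 0.001]
ft_force: [-0.3, -0.7, 6.1]
grip_width: 0.255
grasp_force: 31.1
```

Request:
play_rows --plan '[0, 0, 0, 0, -0.005, 0, 0.2, 0, 0, 0, 0, -0.01, 0, 0.2, 0, 0, 0, 0, -0.015, 0, 0.2, 0, 0, 0, 0, -0.02, 0, 0.2, 0, 0, 0, 0, -0.02, 0, 0.2]'

```text
clock: 4.03
position: [0.5567, 0.2126, 0.1086]
ee_rot: [0.013, 1.0, 0.001, 0.001]
ft_force: [-0.6, -1.7, 9.3]
grip_width: 0.251
grasp_force: 31.1
```

Request:
play_rows --plan '[0, 0, 0, 0, -0.01, 0, 0.2, 0, 0, 0, 0, -0.02, 0, 0.2, 0, 0, 0, 0, -0.03, 0, 0.2, 0, 0, 0, 0, -0.04, 0, 0.2, 0, 0, 0, 0, -0.05, 0, 0.2, 0, 0, 0, 0, -0.058, 0, 0.2, 0, 0, 0, 0, -0.058, 0, 0.2, 0, 0, 0, 0, -0.058, 0, 0.2, 0, 0, 0, 0, -0.058, 0, 0.3, 0, 0, 0, 0, -0.058, 0, 0.5, 0, 0, 0, 0, -0.058, 0, 0.7, 0, 0, 0, 0, -0.058, -0.04, 0.8, 0, 0, 0, 0, -0.058, -0.08, 0.8, 0, 0, 0, 0, -0.058, -0.12, 0.8, 0, 0, 0, 0, -0.058, -0.12, 0.8]'

```text
clock: 5.9
position: [0.5557, 0.1557, 0.2304]
ee_rot: [0.012, 1.0, 0.001, 0.003]
ft_force: [0.2, -0.6, -1.1]
grip_width: 0.799
grasp_force: 0.0
```

Run:
```python
from h import *
snap('wrist','w2',None,1.42); print(pose()[0])
```

```text
[0.55480429 0.15541789 0.22813034]
```

View pics/w2.png

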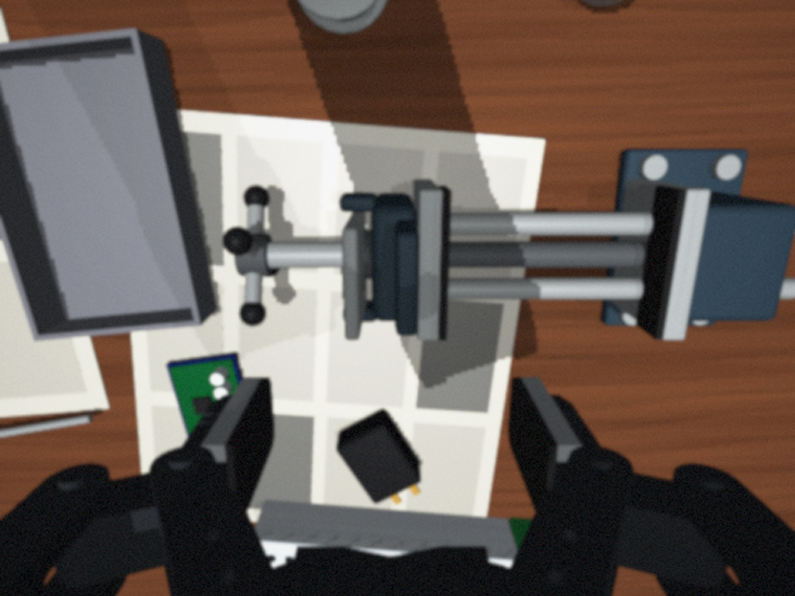

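Run:
```python
from h import *
rel((.48,-.25,.33,0))
print(px2w('w2',np.array([(655,190),(638,330)])/1.42,.09),px2w('w2',np.array([(450,190),(447,335)])/1.42,.09))
```

```text
(0.48, -0.25, 0.33) rv [1.600e-01 3.000e-02 8.862e+01] d [ 0.0648 -0.4069 -0.1026]
[[0.5150102  0.30521117 0.09      ]
 [0.59802942 0.30535017 0.09      ]] [[0.51221238 0.19140263 0.09      ]
 [0.59837668 0.19037773 0.09      ]]
```

Request:
play_rows --plan '[0, 0, 10, 0.007, -0.045, -0.02, 0.9, 0, 0, 20, 0.014, -0.09, -0.04, 0.9, 0, 0, 30, 0.021, -0.135, -0.06, 0.9, 0, 0, 40, 0.028, -0.18, -0.08, 0.9, 0, 0, 50, 0.035, -0.225, -0.1, 0.9, 0, 0, 60, 0.042, -0.27, -0.1026, 0.9, 0, 0, 70, 0.05, -0.315, -0.1026, 0.9, 0, 0, 80, 0.058, -0.36, -0.1026, 0.9, 0, 0, 88.6, 0.0648, -0.4069, -0.1026, 0.9, 0, 0, 88.6, 0.0648, -0.4069, -0.1026, 0.9, 0, 0, 88.6, 0.0648, -0.4069, -0.1026, 0.9, 0, 0, 88.6, 0.0648, -0.4069, -0.1026, 0.9]'

```text
clock: 7.45
position: [0.48, -0.2489, 0.329]
ee_rot: [0.706, 0.708, -0.0, -0.0]
ft_force: [-0.0, -0.5, 0.0]
grip_width: 0.9
grasp_force: 0.0
```

Run:
```python
from h import *
snap('wrist','w3',None,1.42); print(pose()[0], pose()[1].as_quat())
```

```text
[ 0.48002283 -0.24903929  0.32918489] [ 7.06198633e-01  7.08013666e-01  4.59738646e-05 -3.70616517e-04]
```

View pics/w3.png

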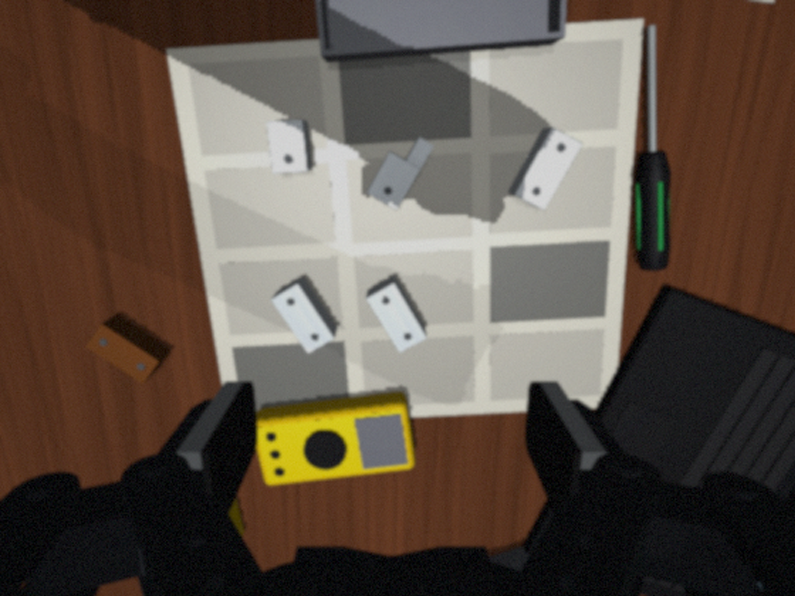

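Run:
```python
from h import *
np.set_printoptions(precision=4,suppress=True)
v=lambda L:px2w('w3',np.array(L)/1.42,.03)
for n,h in dict(A=[(560,147),(537,191)],C=[(383,288),(408,336)],D=[(291,301),(315,337)],notchedge=[(432,147),(398,205)],short=[(286,122),(291,172)]).items():
    w=v(h); d=w[1]-w[0]; print(n,w.mean(0),np.linalg.norm(d),np.degrees(np.arctan2(d[1],d[0])))
print(v([(395,180)]), 'tray',px2w('w3',np.array([(320,55),(565,38)])/1.42,.038))
rel((.392,-.184,.15,0),(.392,-.184,.02,0))
```

```text
A [ 0.6147 -0.1981  0.03  ] 0.039655580264007874 -114.06870912923067
C [ 0.4863 -0.3259  0.03  ] 0.05174562493404946 -63.44256302659522
D [ 0.4013 -0.3327  0.03  ] 0.04052593189317336 -59.698855226403566
notchedge [ 0.5018 -0.2043  0.03  ] 0.05570125162271905 -120.2612444550521
short [ 0.3961 -0.1808  0.03  ] 0.04018210443347832 -87.15049705372283
[[ 0.4851 -0.2073  0.03  ]] tray [[ 0.4259 -0.1112  0.038 ]
 [ 0.6163 -0.0987  0.038 ]]
(0.392, -0.184, 0.15) rv [-0.03 -0.03  0.15] d [ 0.0652 -0.0878  0.1793]
(0.392, -0.184, 0.02) rv [-0.03 -0.03  0.15] d [ 0.0651 -0.0877  0.3093]
```

Request:
play_rows --plan '[0, 0, -1, 0.033, -0.043, 0.05, 0.75, 0, 0, -1, 0.066, -0.086, 0.1, 0.75, 0, 0, -1, 0.066, -0.086, 0.15, 0.75, 0, 0, -1, 0.066, -0.086, 0.2, 0.75, 0, 0, -1, 0.066, -0.086, 0.24, 0.75, 0, 0, -1, 0.066, -0.086, 0.27, 0.75, 0, 0, -1, 0.066, -0.086, 0.295, 0.75, 0, 0, -1, 0.066, -0.086, 0.311, 0.75, 0, 0, -1, 0.066, -0.086, 0.311, 0.75, 0, 0, -1, 0.066, -0.086, 0.311, 0.4, 0, 0, -1, 0.066, -0.086, 0.311, 0.2, 0, 0, -1, 0.066, -0.086, 0.311, 0.2, 0, 0, -1, 0.066, -0.086, 0.311, 0.2, 0, 0, -1, 0.066, -0.086, 0.311, 0.2, 0, 0, -1, 0.066, -0.086, 0.311, 0.2]' --squeeze 50

```text
clock: 9.38
position: [0.3939, -0.1844, 0.0194]
ee_rot: [0.701, 0.713, 0.0, 0.0]
ft_force: [-3.3, 0.3, 8.7]
grip_width: 0.204
grasp_force: 4.4
```

Run:
```python
from h import *
rel((.394,-.183,.12,3.7),(.46,-.05,.12,3.7),(.46,-.05,.045,3.7))
```

```text
(0.394, -0.183, 0.12) rv [ 0.05 -0.02 -2.71] d [ 0.0015  0.0002 -0.1006]
(0.46, -0.05, 0.12) rv [ 0.05 -0.02 -2.71] d [ 0.1333  0.0685 -0.1005]
(0.46, -0.05, 0.045) rv [ 0.05 -0.02 -2.71] d [ 0.1333  0.0684 -0.0255]
```

Request:
play_rows --plan '[0, 0, 0, 0, 0, 0, 0, 0, 0, 0, 0, 0, 0, 0, 0, 0, 0, 0, 0, 0, 0, 0, 0, 0, 0, 0, 0, 0]'

```text
clock: 9.88
position: [0.3941, -0.1845, 0.0192]
ee_rot: [0.701, 0.713, 0.0, 0.0]
ft_force: [-1.8, 0.2, 8.4]
grip_width: -0.002
grasp_force: 3.7
```

Run:
```python
from h import *
snap('wrist','w4',(150,150,450,420),2)
```

```text
(no output)
```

View pics/w4.png

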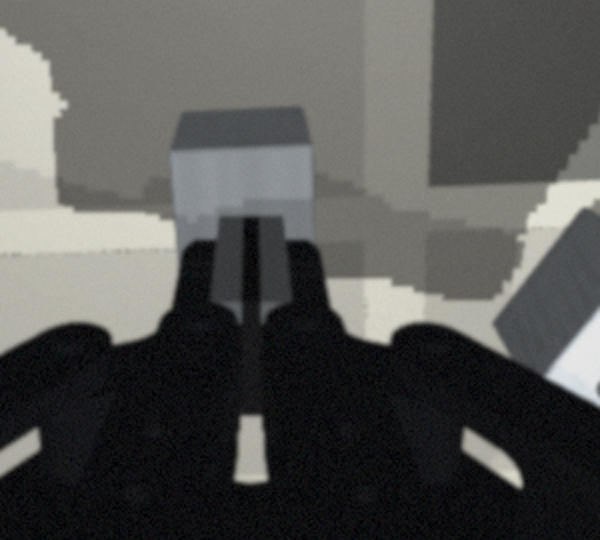

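Run:
```python
from h import *
np.set_printoptions(precision=4,suppress=True)
print(px2w('w4',np.array([(172,152),(312,146),(178,240),(315,237)])/2+150,.03))
print(px2w('w4',np.array([(184,112),(302,107)])/2+150,.0))
p,R=pose(); print(R.apply([[.0,0,-.0],[.0,0,.014]])+p, w2px('w4',p+R.apply([[.011,0,.014],[-.011,0,.014],[.011,0,-.01]]))*2-300)
m=snap('top','top2',(285,155,405,265),6)
```

```text
[[ 0.3789 -0.1603  0.03  ]
 [ 0.4078 -0.1585  0.03  ]
 [ 0.3799 -0.1803  0.03  ]
 [ 0.4093 -0.1791  0.03  ]]
[[ 0.3789 -0.1605  0.    ]
 [ 0.4078 -0.1587  0.    ]]
[[ 0.3941 -0.1845  0.0192]
 [ 0.3941 -0.1845  0.0052]] [[244.2099 169.9352]
 [244.4432 251.3365]
 [243.4289 210.3083]]
```

View pics/top2.png

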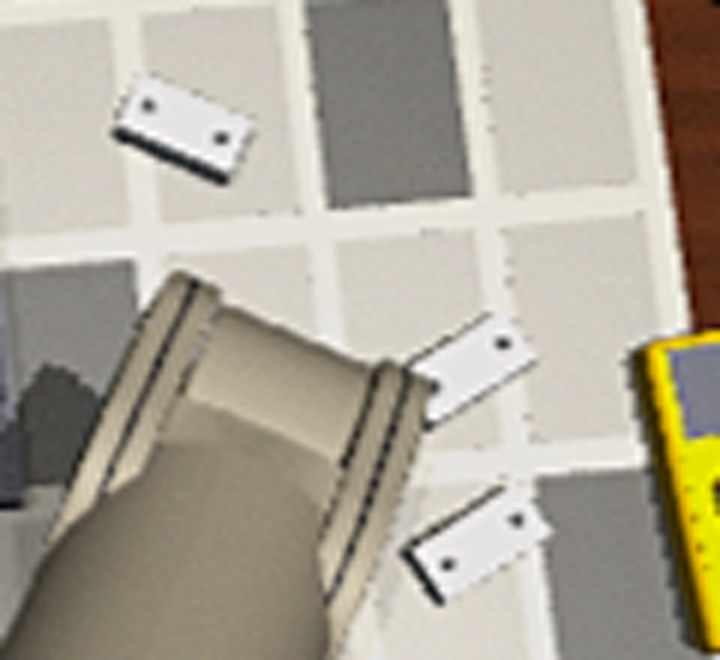

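Run:
```python
from h import *
np.set_printoptions(precision=4,suppress=True)
p=np.array([.48002,-.24904,.32918]);R=Ro.from_quat([.70620,.70801,0,-.0004])
for x in (.011,-.011):
  for z in (-.03,-.02,-.01,0,.014): print('w3',x,z,(w2px('w3',p+R.apply([[x,.038,z],[x,-.038,z]]))*1.42).round(0).tolist())
p,R=pose()
for z in (-.02,-.01,0,.014): print('w4',z,(w2px('w4',p+R.apply([[.011,0.009,z],[.011,-.009,z]]))*2-300).round(0).tolist())
print(status.get_obs()['joint_pos'])
```

```text
w3 0.011 -0.03 [[530.0, 394.0], [241.0, 394.0]]
w3 0.011 -0.02 [[520.0, 378.0], [251.0, 378.0]]
w3 0.011 -0.01 [[513.0, 363.0], [259.0, 363.0]]
w3 0.011 0 [[505.0, 350.0], [267.0, 350.0]]
w3 0.011 0.014 [[497.0, 334.0], [276.0, 334.0]]
w3 -0.011 -0.03 [[523.0, 466.0], [248.0, 467.0]]
w3 -0.011 -0.02 [[515.0, 446.0], [256.0, 446.0]]
w3 -0.011 -0.01 [[508.0, 428.0], [264.0, 428.0]]
w3 -0.011 0 [[501.0, 412.0], [271.0, 412.0]]
w3 -0.011 0.014 [[493.0, 392.0], [280.0, 392.0]]
w4 -0.02 [[288.0, 231.0], [198.0, 231.0]]
w4 -0.01 [[286.0, 210.0], [201.0, 210.0]]
w4 0 [[284.0, 192.0], [204.0, 192.0]]
w4 0.014 [[281.0, 170.0], [207.0, 170.0]]
[-0.2049  0.1612  0.5749  2.177  -0.119   0.8315  0.4616]
```

Request:
play_rows --plan '[0, 0, 0, 0, 0, -0.025, 0.2, 0, 0, 0, 0, 0, -0.04, 0.75, 0, 0, 0, 0.002, 0, -0.04, 0.75, 0, 0, 0, 0.002, 0, -0.04, 0.75, 0, 0, 0, 0.002, 0, -0.02, 0.75, 0, 0, 0, 0.002, 0, 0, 0.75, 0, 0, 0, 0.002, 0, 0.012, 0.75, 0, 0, 0, 0.002, 0, 0.023, 0.75, 0, 0, 0, 0.002, 0, 0.023, 0.75]'

```text
clock: 11.1
position: [0.393, -0.1823, -0.005]
ee_rot: [0.701, 0.713, -0.0, -0.001]
ft_force: [0.3, -0.3, 0.3]
grip_width: 0.747
grasp_force: 0.0
```

No contact with the table: the true tips stand about 25 mm behind the nominal place. Close.

Request:
play_rows --plan '[0, 0, 0, 0, 0, 0, 0.5, 0, 0, 0, 0, 0, 0, 0.2, 0, 0, 0, 0, 0, 0, 0, 0, 0, 0, 0, 0, 0, 0, 0, 0, 0, 0, 0, 0, 0, 0, 0, 0, 0, 0, 0, 0]' --squeeze 50

```text
clock: 11.85
position: [0.3941, -0.1825, -0.0037]
ee_rot: [0.701, 0.713, 0.0, 0.0]
ft_force: [-0.9, 0.1, 6.1]
grip_width: 0.341
grasp_force: 49.2
```

Run:
```python
from h import *
rel((.394,-.183,.08,3.7),(.46,-.05,.08,3.7),(.46,-.05,.01,3.7))
```

```text
(0.394, -0.183, 0.08) rv [ 0.07 -0.01 -2.71] d [-0.0005  0.     -0.0837]
(0.46, -0.05, 0.08) rv [ 0.07 -0.01 -2.71] d [ 0.1313  0.0683 -0.0836]
(0.46, -0.05, 0.01) rv [ 0.07 -0.01 -2.71] d [ 0.1313  0.0682 -0.0136]
```

Request:
play_rows --plan '[0, 0, 0, 0, 0, -0.03, 0, 0, 0, 0, 0, 0, -0.07, 0, 0, 0, -2.7, 0, 0, -0.084, 0, 0, 0, -2.7, 0.035, 0.018, -0.084, 0, 0, 0, -2.7, 0.07, 0.036, -0.084, 0, 0, 0, -2.7, 0.105, 0.054, -0.084, 0, 0, 0, -2.7, 0.1313, 0.068, -0.084, 0, 0, 0, -2.7, 0.1313, 0.068, -0.05, 0, 0, 0, -2.7, 0.1313, 0.068, -0.025, 0, 0, 0, -2.7, 0.1313, 0.068, -0.01, 0, 0, 0, -2.7, 0.1313, 0.068, -0.01, 0, 0, 0, -2.7, 0.1313, 0.068, -0.01, 0.55, 0, 0, -2.7, 0.1313, 0.068, -0.01, 0.6, 0, 0, -2.7, 0.1313, 0.068, -0.01, 0.6, 0, 0, -2.7, 0.1313, 0.068, -0.05, 0.6, 0, 0, -2.7, 0.1313, 0.068, -0.1, 0.6, 0, 0, -2.7, 0.1313, 0.068, -0.13, 0.6, 0, 0, -2.7, 0.1313, 0.068, -0.13, 0.6]'

```text
clock: 14.1
position: [0.4614, -0.0499, 0.1289]
ee_rot: [0.684, 0.729, 0.003, 0.002]
ft_force: [-0.3, 0.1, 0.4]
grip_width: 0.601
grasp_force: 0.0
```

Run:
```python
from h import *
snap('wrist','w5',None,1.42)
rel((.485,-.207,.10,-30),(.485,-.207,0,-30))
```

```text
(0.485, -0.207, 0.1) rv [ 0.2  -0.11 33.7 ] d [-0.1585  0.0144  0.0272]
(0.485, -0.207, 0) rv [ 0.2  -0.11 33.7 ] d [-0.1586  0.014   0.1272]
```

View pics/w5.png

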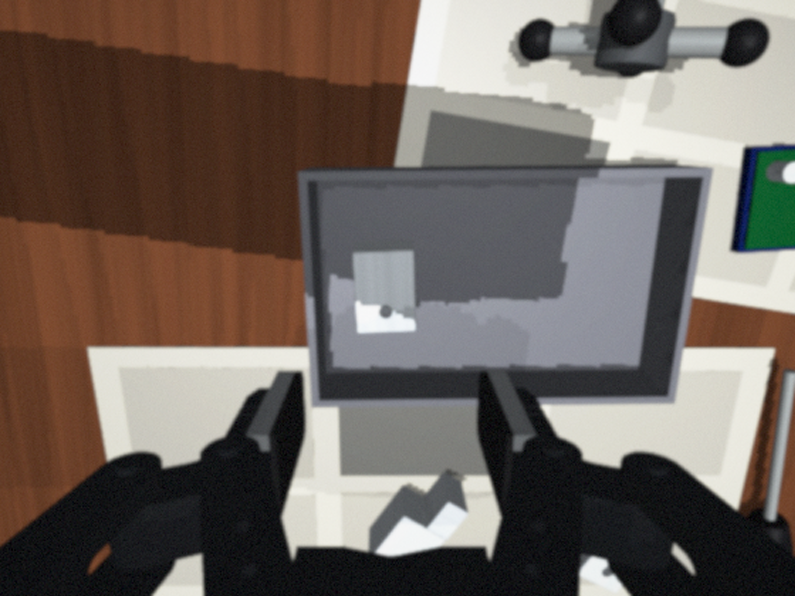

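Request:
play_rows --plan '[0, 0, 8, -0.04, 0.0035, 0, 0.75, 0, 0, 17, -0.08, 0.007, 0, 0.75, 0, 0, 25, -0.12, 0.0105, 0, 0.75, 0, 0, 33.7, -0.1585, 0.014, 0.027, 0.75, 0, 0, 33.7, -0.1585, 0.014, 0.06, 0.75, 0, 0, 33.7, -0.1585, 0.014, 0.09, 0.75, 0, 0, 33.7, -0.1585, 0.014, 0.115, 0.75, 0, 0, 33.7, -0.1585, 0.014, 0.127, 0.75, 0, 0, 33.7, -0.1585, 0.014, 0.129, 0.75, 0, 0, 33.7, -0.1585, 0.014, 0.129, 0.5, 0, 0, 33.7, -0.1585, 0.014, 0.129, 0.2, 0, 0, 33.7, -0.1585, 0.014, 0.129, 0, 0, 0, 33.7, -0.1585, 0.014, 0.129, 0, 0, 0, 33.7, -0.1585, 0.014, 0.129, 0]'

```text
clock: 15.9
position: [0.4842, -0.2074, -0.0024]
ee_rot: [0.866, 0.5, 0.001, 0.0]
ft_force: [-1.1, -0.0, 5.6]
grip_width: 0.34
grasp_force: 50.3
```

Run:
```python
from h import *
rel((.485,-.207,.08,-30),(.56,-.045,.08,-10),(.56,-.045,.01,-10))
```

```text
(0.485, -0.207, 0.08) rv [ 0.08 -0.05 -0.01] d [ 0.0008  0.0007 -0.0824]
(0.56, -0.045, 0.08) rv [  0.09  -0.03 -20.01] d [ 0.1786 -0.0154 -0.0823]
(0.56, -0.045, 0.01) rv [  0.09  -0.03 -20.01] d [ 0.1785 -0.0155 -0.0123]
```

Request:
play_rows --plan '[0, 0, 0, 0, 0, -0.03, 0, 0, 0, 0, 0, 0, -0.07, 0, 0, 0, -7, 0.02, 0, -0.083, 0, 0, 0, -14, 0.06, -0.006, -0.083, 0, 0, 0, -20, 0.1, -0.01, -0.083, 0, 0, 0, -20, 0.14, -0.015, -0.083, 0, 0, 0, -20, 0.165, -0.019, -0.083, 0, 0, 0, -20, 0.165, -0.019, -0.05, 0, 0, 0, -20, 0.165, -0.019, -0.025, 0, 0, 0, -20, 0.165, -0.019, -0.01, 0, 0, 0, -20, 0.165, -0.019, -0.01, 0, 0, 0, -20, 0.165, -0.019, -0.01, 0.5, 0, 0, -20, 0.165, -0.019, -0.01, 0.5, 0, 0, -20, 0.165, -0.019, -0.01, 0.5, 0, 0, -20, 0.165, -0.019, -0.05, 0.5, 0, 0, -20, 0.165, -0.019, -0.1, 0.5, 0, 0, -20, 0.165, -0.019, -0.14, 0.5, 0, 0, -20, 0.165, -0.019, -0.14, 0.5]'

```text
clock: 18.15
position: [0.5516, -0.055, 0.1401]
ee_rot: [0.766, 0.643, 0.003, 0.002]
ft_force: [-0.9, 0.8, -0.2]
grip_width: 0.5
grasp_force: 0.0
```

Run:
```python
from h import *
snap('wrist','w6',None,1); print(status.get_obs()['joint_pos'])
rel((.48,-.26,.26,-116+180))
```

```text
[-0.42977859  0.24805548  0.51638902  1.78663205 -0.13498326  1.13868423
 -0.04478117]
(0.48, -0.26, 0.26) rv [ 1.9e-01  4.0e-02 -7.4e+01] d [-0.2142 -0.0333 -0.1224]
```

View pics/w6.png

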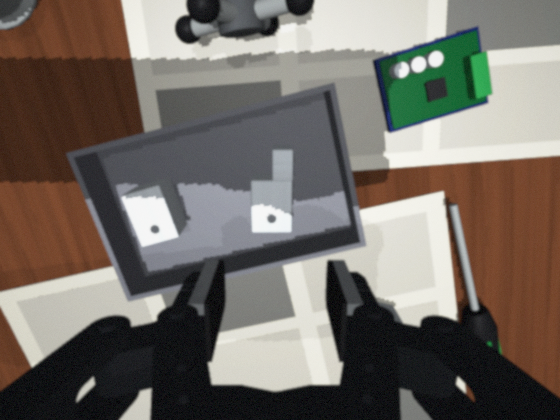

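```bash
cat >> h.py <<'E'
from scipy.optimize import minimize
def fit(name,x,y,deg,L=.062,W=.03,z=.03):
    """refine the block's top outline on the picture's gradient"""
    g=cv2.GaussianBlur(cv2.cvtColor(np.load(f'pics/{name}.npz')['im'],cv2.COLOR_RGB2GRAY),(0,0),1.2).astype(np.float32)
    G=np.hypot(cv2.Sobel(g,cv2.CV_32F,1,0),cv2.Sobel(g,cv2.CV_32F,0,1)); G=np.minimum(G,150); G=cv2.GaussianBlur(G,(0,0),1.5)
    t=np.linspace(-.5,.5,40); o=np.r_[np.c_[t*L,0*t+W/2],np.c_[t*L,0*t-W/2],np.c_[0*t+L/2,t*W],np.c_[0*t-L/2,t*W]]
    def cost(q):
        a=q[2]/20; c,s=np.cos(a),np.sin(a); P=np.c_[q[0]/1e3+c*o[:,0]-s*o[:,1],q[1]/1e3+s*o[:,0]+c*o[:,1],np.full(len(o),z)]
        uv=w2px(name,P).astype(np.float32); return -float(cv2.remap(G,uv[None,:,0],uv[None,:,1],cv2.INTER_LINEAR).mean())
    best=min((minimize(cost,[x*1e3+a,y*1e3+b,np.radians(deg+c)*20],method='Nelder-Mead') for a in(-5,0,5) for b in(-5,0,5) for c in(-6,0,6)),key=lambda r:r.fun)
    q=best.x; print(name,'fit',(q[:2]/1e3).round(4),'deg',np.degrees(q[2]/20).round(1),'score',round(best.fun,1))
E
python3 - <<'E'
from h import *
fit('w3',.613,-.199,-117);fit('w3',.485,-.329,-61);fit('w3',.400,-.333,-60)
fit('top1',.61,-.20,-117);fit('top1',.484,-.331,-60);fit('top1',.399,-.333,-60)
rel((.613,-.199,.15,62))
E
```

```text
w3 fit [ 0.6139 -0.1976] deg -115.4 score -65.2
w3 fit [ 0.4887 -0.3211] deg -58.1 score -89.9
w3 fit [ 0.4008 -0.3324] deg -60.7 score -106.1
top1 fit [ 0.6022 -0.1966] deg -115.8 score -84.4
top1 fit [ 0.4797 -0.3264] deg -61.2 score -86.6
top1 fit [ 0.3966 -0.3333] deg -72.5 score -102.0
(0.613, -0.199, 0.15) rv [ 1.9e-01  4.0e-02 -7.2e+01] d [-0.1312  0.0868 -0.0119]
```

Request:
play_rows --plan '[0, 0, -10, -0.02, 0.012, -0.0119, 0.98, 0, 0, -20, -0.04, 0.024, -0.0119, 0.98, 0, 0, -30, -0.06, 0.036, -0.0119, 0.98, 0, 0, -40, -0.08, 0.048, -0.0119, 0.98, 0, 0, -50, -0.1, 0.06, -0.0119, 0.98, 0, 0, -60, -0.12, 0.072, -0.0119, 0.98, 0, 0, -70, -0.131, 0.087, -0.0119, 0.98, 0, 0, -74.5, -0.131, 0.087, -0.0119, 0.98, 0, 0, -74.5, -0.131, 0.087, -0.0119, 0.98, 0, 0, -74.5, -0.131, 0.087, -0.0119, 0.98]'

```text
clock: 19.45
position: [0.6121, -0.1986, 0.1477]
ee_rot: [0.222, 0.975, 0.0, -0.001]
ft_force: [-0.5, -0.4, 0.1]
grip_width: 0.976
grasp_force: 0.0
```

Run:
```python
from h import *
snap('wrist','w7',None,1); print(pose()[0],status.get_obs()['joint_pos'].round(2))
fit('w7',.613,-.199,-115.5)
rel((.613,-.199,-.006,64.5))
```

```text
[ 0.61213717 -0.19854837  0.14795206] [-0.04  0.43  0.37  1.52 -0.16  1.22  1.48]
w7 fit [ 0.6106 -0.2055] deg -114.3 score -76.4
(0.613, -0.199, -0.006) rv [ 0.   -0.05 -0.08] d [-0.0011 -0.      0.154 ]
```

View pics/w7.png

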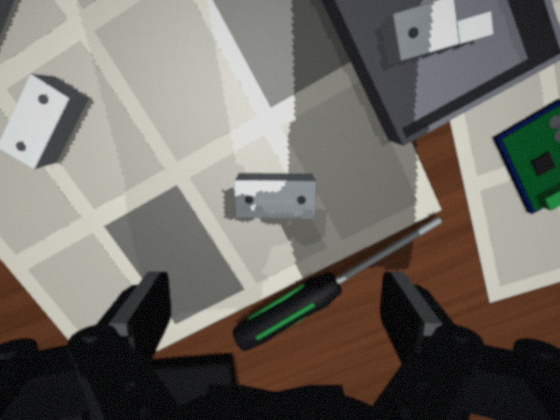

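Run:
```python
from h import *
w=px2w('w7',[(249,200),(302,200),(275.5,200)],.03);print(w)
rel((w[2,0],w[2,1],-.006,64.5))
```

```text
[[ 0.60596011 -0.21585613  0.03      ]
 [ 0.62353754 -0.17917888  0.03      ]
 [ 0.6147494  -0.19751631  0.03      ]]
(np.float64(0.6147493981722894), np.float64(-0.1975163142878346), -0.006) rv [ 0.   -0.05 -0.08] d [-0.002   0.0021  0.154 ]
```

Request:
play_rows --plan '[0, 0, 0, -0.002, 0.002, 0.05, 0.98, 0, 0, 0, -0.002, 0.002, 0.09, 0.98, 0, 0, 0, -0.002, 0.002, 0.12, 0.98, 0, 0, 0, -0.002, 0.002, 0.14, 0.98, 0, 0, 0, -0.002, 0.002, 0.154, 0.98, 0, 0, 0, -0.002, 0.002, 0.154, 0.9, 0, 0, 0, -0.002, 0.002, 0.154, 0.6, 0, 0, 0, -0.002, 0.002, 0.154, 0.4, 0, 0, 0, -0.002, 0.002, 0.154, 0.4, 0, 0, 0, -0.002, 0.002, 0.154, 0.4, 0, 0, 0, -0.002, 0.002, 0.154, 0.4]' --squeeze 60

```text
clock: 20.88
position: [0.6161, -0.1984, -0.004]
ee_rot: [0.221, 0.975, 0.0, 0.001]
ft_force: [0.9, 0.2, 6.6]
grip_width: 0.712
grasp_force: 67.2
```

Run:
```python
from h import *
rel((.55,-.15,.13,32),(.5575,.286,.13,-1.2),(.5575,.286,.062,-1.2))
```

```text
(0.55, -0.15, 0.13) rv [ 0.07  0.13 32.48] d [ 0.0802  0.0153 -0.1342]
(0.5575, 0.286, 0.13) rv [ 0.11  0.1  65.68] d [ 0.2612  0.412  -0.1344]
(0.5575, 0.286, 0.062) rv [ 0.11  0.1  65.68] d [ 0.2614  0.4119 -0.0664]
```

Request:
play_rows --plan '[0, 0, 0, 0, 0, -0.03, 0.4, 0, 0, 0, 0, 0, -0.08, 0.4, 0, 0, 0, 0, 0, -0.13, 0.4, 0, 0, 6, 0.013, 0.02, -0.174, 0.4, 0, 0, 14, 0.04, 0.062, -0.174, 0.4, 0, 0, 22, 0.067, 0.104, -0.174, 0.4, 0, 0, 30, 0.094, 0.146, -0.174, 0.4, 0, 0, 38, 0.121, 0.188, -0.174, 0.4, 0, 0, 46, 0.148, 0.23, -0.174, 0.4, 0, 0, 54, 0.175, 0.272, -0.174, 0.4, 0, 0, 60, 0.202, 0.314, -0.174, 0.4, 0, 0, 65.7, 0.229, 0.356, -0.174, 0.4, 0, 0, 65.7, 0.25, 0.39, -0.174, 0.4, 0, 0, 65.7, 0.2613, 0.412, -0.174, 0.4, 0, 0, 65.7, 0.2613, 0.412, -0.174, 0.4, 0, 0, 65.7, 0.2613, 0.412, -0.174, 0.4]'

```text
clock: 22.88
position: [0.5573, 0.2846, 0.1685]
ee_rot: [0.715, 0.699, -0.0, 0.0]
ft_force: [-0.0, -0.8, -1.6]
grip_width: 0.713
grasp_force: 66.3
```

Run:
```python
from h import *
snap('wrist','w8',None,1); print(pose()[0],status.get_obs()['joint_pos'].round(2),status.get_obs()['grip_width'])
rel((.558,.286,.064,-1.2))
print(w2px('w8',[(.558,.308,.09),(.515,.308,.09),(.6,.308,.09),(.558,.1915,.09)]))
```

```text
[0.55740069 0.28439555 0.16858526] [-0.81  0.37  0.33  1.55 -0.13  1.25 -0.48] 0.7072160504914574
(0.558, 0.286, 0.064) rv [ 0.02  0.04 -0.15] d [0.0017 0.0005 0.1046]
[[272.99147249 181.26075277]
 [206.60204454 182.79268451]
 [337.96820798 179.76141883]
 [276.92907548 335.43492836]]
```

View pics/w8.png

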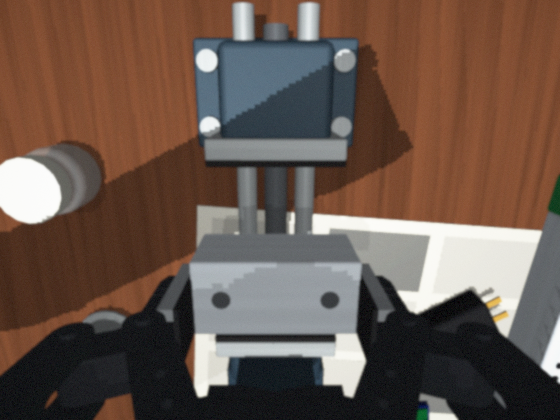

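Request:
play_rows --plan '[0, 0, 0, 0.0087, 0.0005, 0.02, 0.4, 0, 0, 0, 0.0087, 0.0005, 0.05, 0.4, 0, 0, 0, 0.0087, 0.0005, 0.075, 0.4, 0, 0, 0, 0.0087, 0.0005, 0.09, 0.4, 0, 0, 0, 0.0087, 0.0005, 0.1, 0.4, 0, 0, 0, 0.0087, 0.0005, 0.1046, 0.4, 0, 0, 0, 0.0087, 0.0005, 0.1046, 0.4, 0, 0, 0, 0.0087, 0.0005, 0.1046, 0.4]'

```text
clock: 23.92
position: [0.5578, 0.2953, 0.0647]
ee_rot: [0.715, 0.7, 0.001, 0.0]
ft_force: [0.9, -0.8, -2.0]
grip_width: 0.713
grasp_force: 66.4
```

Request:
play_rows --plan '[0, 0, 0, 0, 0, 0.0015, 0.4, 0, 0, 0, 0, 0, 0.0015, 0.4, 0, 0, 0, 0, 0, 0.0015, 0.75, 0, 0, 0, 0, 0, 0.0015, 0.8, 0, 0, 0, 0, 0, 0.0015, 0.85, 0, 0, 0, 0, 0, 0.0015, 0.88, 0, 0, 0, 0, 0, -0.03, 0.9, 0, 0, 0, 0, 0, -0.08, 0.9, 0, 0, 0, 0, 0, -0.12, 0.9, 0, 0, 0, 0, 0, -0.12, 0.9]'

```text
clock: 25.18
position: [0.5591, 0.2959, 0.1877]
ee_rot: [0.715, 0.7, 0.003, 0.001]
ft_force: [0.7, 0.4, -0.2]
grip_width: 0.9
grasp_force: 0.0
```

Run:
```python
from h import *
snap('wrist','w9',None,1); print(pose()[0])
fit('w9',.558,.293,-1.2,z=.096)
rel((.487,-.323,.17,-60),(.487,-.323,-.006,-60))
```

```text
[0.5580399  0.29541126 0.18536783]
w9 fit [0.5587 0.2991] deg -1.3 score -112.8
(0.487, -0.323, 0.17) rv [ 0.07 -0.16 58.79] d [-0.6198 -0.058   0.0141]
(0.487, -0.323, -0.006) rv [ 0.07 -0.16 58.79] d [-0.6201 -0.0584  0.1901]
```

Request:
play_rows --plan '[0, 0, 5, -0.04, -0.004, 0, 0.98, 0, 0, 10, -0.09, -0.008, 0, 0.98, 0, 0, 15, -0.14, -0.013, 0, 0.98, 0, 0, 20, -0.19, -0.018, 0, 0.98, 0, 0, 25, -0.24, -0.022, 0, 0.98, 0, 0, 30, -0.29, -0.027, 0, 0.98, 0, 0, 35, -0.34, -0.032, 0, 0.98, 0, 0, 40, -0.39, -0.036, 0, 0.98, 0, 0, 45, -0.44, -0.041, 0, 0.98, 0, 0, 50, -0.49, -0.046, 0, 0.98, 0, 0, 55, -0.54, -0.05, 0.005, 0.98, 0, 0, 58.8, -0.59, -0.055, 0.014, 0.98, 0, 0, 58.8, -0.62, -0.058, 0.014, 0.98, 0, 0, 58.8, -0.62, -0.058, 0.014, 0.98, 0, 0, 58.8, -0.62, -0.058, 0.014, 0.98, 0, 0, 58.8, -0.62, -0.058, 0.014, 0.98]'

```text
clock: 27.22
position: [0.4868, -0.3221, 0.1695]
ee_rot: [0.966, 0.26, 0.0, -0.0]
ft_force: [-0.8, 0.1, 0.6]
grip_width: 0.979
grasp_force: 0.0
```

Run:
```python
from h import *
snap('wrist','w10',None,1); print(pose()[0])
fit('w10',.487,-.323,-60); fit('w10',.401,-.333,-60)
rel((.487,-.323,-.006,-60))
```

```text
[ 0.48680148 -0.32224269  0.16970735]
w10 fit [ 0.4871 -0.331 ] deg -59.9 score -59.9
w10 fit [ 0.4006 -0.3321] deg -59.1 score -81.7
(0.487, -0.323, -0.006) rv [-0.04 -0.03  0.1 ] d [-0.0003  0.0009  0.1757]
```

```bash
cat >> h.py <<'E'
def holes(name,x,y,r=.035):
    """dark round spots on bright metal near (x,y): black-hat response"""
    g=cv2.cvtColor(np.load(f'pics/{name}.npz')['im'],cv2.COLOR_RGB2GRAY)
    b=cv2.GaussianBlur(cv2.morphologyEx(g,cv2.MORPH_BLACKHAT,cv2.getStructuringElement(cv2.MORPH_ELLIPSE,(19,19))),(0,0),2)
    u,v=w2px(name,[(x,y,.03)])[0]; k=abs(w2px(name,[(x+r,y,.03)])[0]-[u,v]).max()
    M=np.zeros_like(b); cv2.circle(M,(int(u),int(v)),int(k),255,-1); b=cv2.bitwise_and(b,M)
    for _ in range(4):
        _,s,_,p=cv2.minMaxLoc(b); print(name,p,s,px2w(name,[p],.03)[0,:2].round(4)); cv2.circle(b,p,8,0,-1)
E
python3 - <<'E'
from h import *
holes('w7',.613,-.2); holes('w10',.487,-.327); holes('w10',.4005,-.332)
E
```

```text
w7 (247, 176) 117.0 [ 0.5886 -0.2088]
w7 (256, 176) 117.0 [ 0.5915 -0.2027]
w7 (273, 176) 116.0 [ 0.597  -0.1911]
w7 (264, 177) 113.0 [ 0.5948 -0.1976]
w10 (308, 177) 113.0 [ 0.5122 -0.3377]
w10 (299, 177) 109.0 [ 0.5085 -0.3314]
w10 (309, 199) 99.0 [ 0.4968 -0.3482]
w10 (261, 199) 98.0 [ 0.4769 -0.3138]
w10 (259, 281) 88.0 [ 0.4103 -0.3493]
w10 (214, 281) 84.0 [ 0.3903 -0.3148]
w10 (257, 258) 79.0 [ 0.4288 -0.3369]
w10 (248, 256) 77.0 [ 0.4266 -0.3292]
```

Request:
play_rows --plan '[0, 0, 0, -0.0044, 0.0076, 0.05, 0.98, 0, 0, 0, -0.0044, 0.0076, 0.1, 0.98, 0, 0, 0, -0.0044, 0.0076, 0.14, 0.98, 0, 0, 0, -0.0044, 0.0076, 0.16, 0.98, 0, 0, 0, -0.0044, 0.0076, 0.1757, 0.98, 0, 0, 0, -0.0044, 0.0076, 0.1757, 0.9, 0, 0, 0, -0.0044, 0.0076, 0.1757, 0.6, 0, 0, 0, -0.0044, 0.0076, 0.1757, 0.4, 0, 0, 0, -0.0044, 0.0076, 0.1757, 0.4, 0, 0, 0, -0.0044, 0.0076, 0.1757, 0.4, 0, 0, 0, -0.0044, 0.0076, 0.1757, 0.4]'

```text
clock: 28.65
position: [0.4873, -0.333, -0.0043]
ee_rot: [0.966, 0.259, 0.001, 0.001]
ft_force: [0.2, 0.5, 6.4]
grip_width: 0.709
grasp_force: 66.1
```

Run:
```python
from h import *
rel((.557,.258,.17,-1.2))
```

```text
(0.557, 0.258, 0.17) rv [ 1.500e-01 -3.000e-02 -5.881e+01] d [ 0.3561 -0.4767 -0.1746]
```

Request:
play_rows --plan '[0, 0, 0, 0, 0, -0.03, 0.4, 0, 0, 0, 0, 0, -0.08, 0.4, 0, 0, 0, 0, 0, -0.13, 0.4, 0, 0, -5, 0.02, -0.026, -0.175, 0.4, 0, 0, -10, 0.05, -0.066, -0.175, 0.4, 0, 0, -15, 0.08, -0.106, -0.175, 0.4, 0, 0, -20, 0.11, -0.147, -0.175, 0.4, 0, 0, -25, 0.14, -0.187, -0.175, 0.4, 0, 0, -30, 0.17, -0.227, -0.175, 0.4, 0, 0, -35, 0.2, -0.267, -0.175, 0.4, 0, 0, -40, 0.23, -0.307, -0.175, 0.4, 0, 0, -45, 0.26, -0.347, -0.175, 0.4, 0, 0, -50, 0.29, -0.388, -0.175, 0.4, 0, 0, -55, 0.32, -0.428, -0.175, 0.4, 0, 0, -58.8, 0.345, -0.462, -0.175, 0.4, 0, 0, -58.8, 0.3561, -0.4767, -0.175, 0.4, 0, 0, -58.8, 0.3561, -0.4767, -0.175, 0.4, 0, 0, -58.8, 0.3561, -0.4767, -0.175, 0.4, 0, 0, -58.8, 0.3561, -0.4767, -0.175, 0.4]'

```text
clock: 31.02
position: [0.5568, 0.2567, 0.1695]
ee_rot: [0.715, 0.699, 0.0, 0.0]
ft_force: [-0.4, -0.1, -0.0]
grip_width: 0.708
grasp_force: 65.8
```

Run:
```python
from h import *
snap('wrist','w11',None,1); p=pose()[0]; print(p,status.get_obs()['grip_width'])
fit('w11',.558,.299,-1.2,z=.096); fit('w11',p[0],p[1],-1.2,z=p[2]+.0343)
rel((.558,.259,.062,-1.2))
```

```text
[0.55673142 0.25707787 0.16950949] 0.7131659322346264
w11 fit [0.5588 0.2993] deg -1.4 score -127.7
w11 fit [0.5581 0.2566] deg -1.4 score -112.5
(0.558, 0.259, 0.062) rv [ 0.02 -0.   -0.13] d [0.0019 0.0012 0.1075]
```

Request:
play_rows --plan '[0, 0, 0, 0.005, 0.0012, 0.03, 0.4, 0, 0, 0, 0.005, 0.0012, 0.06, 0.4, 0, 0, 0, 0.005, 0.0012, 0.085, 0.4, 0, 0, 0, 0.005, 0.0012, 0.098, 0.4, 0, 0, 0, 0.005, 0.0012, 0.1065, 0.4, 0, 0, 0, 0.005, 0.0012, 0.1065, 0.4, 0, 0, 0, 0.005, 0.0012, 0.1065, 0.4, 0, 0, 0, 0.005, 0.0012, 0.1065, 0.75, 0, 0, 0, 0.005, 0.0012, 0.1065, 0.8, 0, 0, 0, 0.005, 0.0012, 0.1065, 0.85, 0, 0, 0, 0.005, 0.0012, 0.1065, 0.88, 0, 0, 0, 0.005, 0.0012, 0.07, 0.9, 0, 0, 0, 0.005, 0.0012, 0.02, 0.9, 0, 0, 0, 0.005, 0.0012, -0.015, 0.9, 0, 0, 0, 0.005, 0.0012, -0.015, 0.9, 0, 0, 0, 0.005, 0.0012, -0.015, 0.9]'

```text
clock: 33.08
position: [0.5574, 0.2634, 0.1835]
ee_rot: [0.715, 0.7, -0.0, -0.0]
ft_force: [-0.1, 0.0, -0.8]
grip_width: 0.902
grasp_force: 0.0
```

Run:
```python
from h import *
snap('wrist','w12',None,1); print(pose()[0])
fit('w12',.558,.299,-1.2,z=.096); fit('w12',.558,.262,-1.2,z=.096)
rel((.400,-.332,.17,-60))
```

```text
[0.55711566 0.26330689 0.18298901]
w12 fit [0.5588 0.2993] deg -1.2 score -124.1
w12 fit [0.5643 0.2233] deg -2.3 score -91.8
(0.4, -0.332, 0.17) rv [-5.00e-02  9.00e-02  5.88e+01] d [-0.5985 -0.1446  0.0137]
```

Run:
```python
from h import *
for y in (.26,.264,.268): fit('w12',.558,y,-1.2,z=.096)
print(w2px('w12',[(.558,.263,.096),(.558,.278,.096),(.558,.248,.096)]))
g=np.load('pics/w12.npz')['im'].mean(2); print(g[160:340:4,270:280].mean(1).astype(int), g[160:340:4,230:240].mean(1).astype(int))
```

```text
w12 fit [0.5643 0.2233] deg -2.3 score -91.8
w12 fit [0.5588 0.2993] deg -1.2 score -124.1
w12 fit [0.5588 0.2993] deg -1.2 score -124.1
[[274.01926028 212.29771662]
 [273.5282628  191.17033577]
 [274.49362991 232.70960944]]
[178 177 172 171 175 168  95  95 162 175 170 168 172 171 168 162 146 144
 104  95  94  95  94  95  94  94  95  94  93  94  59  34  14  11  11  22
  41 173 186 186  96  20  21  21  24] [162 172 168 168 170 165 123 111 157 163 158 159 163 160 155 152 154 171
 198 215 215 214 185 196 170 147  84  63  62  63  63  28   8  12  11  21
  44 177 184 183 141  70  58  50  46]
```

Request:
play_rows --plan '[0, 0, 5, -0.04, -0.01, 0, 0.98, 0, 0, 10, -0.09, -0.022, 0, 0.98, 0, 0, 15, -0.14, -0.034, 0, 0.98, 0, 0, 20, -0.19, -0.046, 0, 0.98, 0, 0, 25, -0.24, -0.058, 0, 0.98, 0, 0, 30, -0.29, -0.07, 0, 0.98, 0, 0, 35, -0.34, -0.082, 0, 0.98, 0, 0, 40, -0.39, -0.094, 0, 0.98, 0, 0, 45, -0.44, -0.106, 0, 0.98, 0, 0, 50, -0.49, -0.118, 0, 0.98, 0, 0, 55, -0.54, -0.13, 0.005, 0.98, 0, 0, 58.8, -0.58, -0.14, 0.013, 0.98, 0, 0, 58.8, -0.5985, -0.1446, 0.013, 0.98, 0, 0, 58.8, -0.5985, -0.1446, 0.013, 0.98, 0, 0, 58.8, -0.5985, -0.1446, 0.013, 0.98, 0, 0, 58.8, -0.5985, -0.1446, 0.013, 0.98]'

```text
clock: 35.12
position: [0.4011, -0.3307, 0.171]
ee_rot: [0.966, 0.26, 0.0, -0.0]
ft_force: [0.0, 0.3, -0.5]
grip_width: 0.976
grasp_force: 0.0
```

Run:
```python
from h import *
snap('wrist','w13',None,1); print(pose()[0])
holes('w13',.4,-.332)
rel((.400,-.332,-.006,-60))
```

```text
[ 0.40105022 -0.33079884  0.17109994]
w13 (304, 173) 111.0 [ 0.4275 -0.3421]
w13 (301, 194) 109.0 [ 0.4112 -0.3491]
w13 (252, 195) 106.0 [ 0.3901 -0.3144]
w13 (296, 174) 71.0 [ 0.4235 -0.3368]
(0.4, -0.332, -0.006) rv [-0.02 -0.02  0.09] d [-0.0016  0.0006  0.1771]
```

Request:
play_rows --plan '[0, 0, 0, -0.001, 0.0007, 0.05, 0.98, 0, 0, 0, -0.001, 0.0007, 0.1, 0.98, 0, 0, 0, -0.001, 0.0007, 0.14, 0.98, 0, 0, 0, -0.001, 0.0007, 0.16, 0.98, 0, 0, 0, -0.001, 0.0007, 0.177, 0.98, 0, 0, 0, -0.001, 0.0007, 0.177, 0.9, 0, 0, 0, -0.001, 0.0007, 0.177, 0.6, 0, 0, 0, -0.001, 0.0007, 0.177, 0.4, 0, 0, 0, -0.001, 0.0007, 0.177, 0.4, 0, 0, 0, -0.001, 0.0007, 0.177, 0.4, 0, 0, 0, -0.001, 0.0007, 0.177, 0.4]'

```text
clock: 36.55
position: [0.4009, -0.3334, -0.0045]
ee_rot: [0.966, 0.259, 0.001, 0.001]
ft_force: [-1.0, 1.0, 7.9]
grip_width: 0.713
grasp_force: 65.9
```

Run:
```python
from h import *
rel((.557,.2275,.17,-1.2))
```

```text
(0.557, 0.2275, 0.17) rv [ 1.300e-01 -4.000e-02 -5.881e+01] d [ 0.4159 -0.4075 -0.1744]
```

Request:
play_rows --plan '[0, 0, 0, 0, 0, -0.03, 0.4, 0, 0, 0, 0, 0, -0.08, 0.4, 0, 0, 0, 0, 0, -0.13, 0.4, 0, 0, -5, 0.026, -0.025, -0.175, 0.4, 0, 0, -10, 0.06, -0.06, -0.175, 0.4, 0, 0, -15, 0.096, -0.095, -0.175, 0.4, 0, 0, -20, 0.132, -0.13, -0.175, 0.4, 0, 0, -25, 0.168, -0.165, -0.175, 0.4, 0, 0, -30, 0.204, -0.2, -0.175, 0.4, 0, 0, -35, 0.24, -0.235, -0.175, 0.4, 0, 0, -40, 0.276, -0.27, -0.175, 0.4, 0, 0, -45, 0.312, -0.305, -0.175, 0.4, 0, 0, -50, 0.348, -0.34, -0.175, 0.4, 0, 0, -55, 0.384, -0.375, -0.175, 0.4, 0, 0, -58.8, 0.4159, -0.4075, -0.175, 0.4, 0, 0, -58.8, 0.4159, -0.4075, -0.175, 0.4, 0, 0, -58.8, 0.4159, -0.4075, -0.175, 0.4, 0, 0, -58.8, 0.4159, -0.4075, -0.175, 0.4]'

```text
clock: 38.8
position: [0.5567, 0.2265, 0.1697]
ee_rot: [0.715, 0.699, 0.0, 0.0]
ft_force: [-0.1, -0.4, -1.9]
grip_width: 0.71
grasp_force: 66.1
```

Run:
```python
from h import *
snap('wrist','w14',None,1); p=pose()[0]; print(p,status.get_obs()['grip_width'])
fit('w14',p[0],p[1],-1.2,z=p[2]+.0345); fit('w14',.558,.2645,-1.2,z=.096)
rel((.558,.2275,.0625,-1.2))
```

```text
[0.55669195 0.22670971 0.1696646 ] 0.7064925378233614
w14 fit [0.5581 0.2262] deg -1.2 score -104.0
w14 fit [0.5587 0.2995] deg -1.1 score -134.8
(0.558, 0.2275, 0.0625) rv [ 0.02 -0.02 -0.12] d [0.0008 0.0012 0.1072]
```

Request:
play_rows --plan '[0, 0, 0, 0.0008, 0.0012, 0.03, 0.4, 0, 0, 0, 0.0008, 0.0012, 0.06, 0.4, 0, 0, 0, 0.0008, 0.0012, 0.085, 0.4, 0, 0, 0, 0.0008, 0.0012, 0.098, 0.4, 0, 0, 0, 0.0008, 0.0012, 0.1065, 0.4, 0, 0, 0, 0.0008, 0.0012, 0.1065, 0.4, 0, 0, 0, 0.0008, 0.0012, 0.1065, 0.4, 0, 0, 0, 0.0008, 0.0012, 0.1065, 0.75, 0, 0, 0, 0.0008, 0.0012, 0.1065, 0.8, 0, 0, 0, 0.0008, 0.0012, 0.1065, 0.85, 0, 0, 0, 0.0008, 0.0012, 0.1065, 0.88, 0, 0, 0, 0.0008, 0.0012, 0.07, 0.9, 0, 0, 0, 0.0008, 0.0012, 0.02, 0.9, 0, 0, 0, 0.0008, 0.0012, -0.04, 0.9, 0, 0, 0, 0.0008, 0.0012, -0.08, 0.9, 0, 0, 0, 0.0008, 0.0012, -0.08, 0.9]'

```text
clock: 40.85
position: [0.5593, 0.2291, 0.2528]
ee_rot: [0.715, 0.7, 0.003, 0.001]
ft_force: [-0.2, -0.2, -0.4]
grip_width: 0.896
grasp_force: 0.0
```

Run:
```python
from h import *
rel((.5555,.157,.22,88.7))
```

```text
(0.5555, 0.157, 0.22) rv [ 3.800e-01  8.000e-02 -8.992e+01] d [-0.0722 -0.0024  0.0326]
```

Request:
play_rows --plan '[0, 0, -10, -0.01, 0, 0, 0.8, 0, 0, -20, -0.02, 0, 0, 0.8, 0, 0, -30, -0.03, 0, 0, 0.8, 0, 0, -40, -0.04, 0, 0, 0.8, 0, 0, -50, -0.05, 0, 0, 0.8, 0, 0, -60, -0.06, 0, 0, 0.8, 0, 0, -70, -0.0722, -0.0024, 0, 0.8, 0, 0, -80, -0.0722, -0.0024, 0.02, 0.8, 0, 0, -89.9, -0.0722, -0.0024, 0.03, 0.8, 0, 0, -89.9, -0.0722, -0.0024, 0.03, 0.8, 0, 0, -89.9, -0.0722, -0.0024, 0.03, 0.8, 0, 0, -89.9, -0.0722, -0.0024, 0.03, 0.8]'

```text
clock: 42.35
position: [0.554, 0.1566, 0.2196]
ee_rot: [0.013, 1.0, 0.0, 0.0]
ft_force: [0.3, -0.4, 0.0]
grip_width: 0.798
grasp_force: 0.0
```

Run:
```python
from h import *
snap('wrist','w15',None,1.42); print(pose()[0])
rel((.5545,.156,.10,88.7))
```

```text
[0.5539827  0.15668939 0.21955884]
(0.5545, 0.156, 0.1) rv [ 0.02  0.03 -0.1 ] d [-0.0005 -0.0007  0.1196]
```

View pics/w15.png

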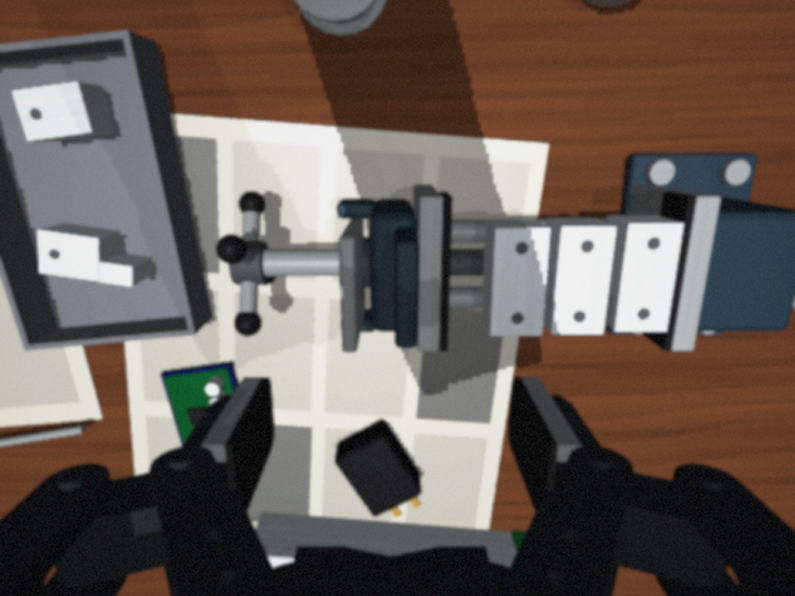

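Request:
play_rows --plan '[0, 0, 0, -0.0005, -0.0007, 0.05, 0.75, 0, 0, 0, -0.0005, -0.0007, 0.09, 0.75, 0, 0, 0, -0.0005, -0.0007, 0.11, 0.75, 0, 0, 0, -0.0005, -0.0007, 0.121, 0.7, 0, 0, 0, -0.0005, -0.0007, 0.121, 0.6, 0, 0, 0, -0.0005, -0.0007, 0.121, 0.5, 0, 0, 0, -0.0005, -0.0007, 0.121, 0.4, 0, 0, 0, -0.0005, -0.0007, 0.121, 0.3, 0, 0, 0, -0.0005, -0.0007, 0.121, 0.2, 0, 0, 0, -0.0005, -0.0007, 0.121, 0.15, 0, 0, 0, -0.0005, -0.0007, 0.121, 0.15, 0, 0, 0, -0.0005, -0.0007, 0.121, 0.15, 0, 0, 0, -0.0005, 0.002, 0.121, 0.15, 0, 0, 0, -0.0005, 0.006, 0.121, 0.15, 0, 0, 0, -0.0005, 0.01, 0.121, 0.15, 0, 0, 0, -0.0005, 0.014, 0.121, 0.15, 0, 0, 0, -0.0005, 0.018, 0.121, 0.15, 0, 0, 0, -0.0005, 0.02, 0.121, 0.15, 0, 0, 0, -0.0005, 0.02, 0.121, 0.15]' --squeeze 30

```text
clock: 44.78
position: [0.5556, 0.1766, 0.1]
ee_rot: [0.012, 1.0, 0.0, 0.001]
ft_force: [-1.7, -2.8, 6.6]
grip_width: 0.278
grasp_force: 29.8
```

Request:
play_rows --plan '[0, 0, 0, 0, 0.002, 0, 0.15, 0, 0, 0, 0, 0.004, 0, 0.15, 0, 0, 0, 0, 0.006, 0, 0.15, 0, 0, 0, 0, 0.008, 0, 0.15, 0, 0, 0, 0, 0.01, 0, 0.15, 0, 0, 0, 0, 0.01, 0, 0.15]'

```text
clock: 45.52
position: [0.5559, 0.1864, 0.1]
ee_rot: [0.012, 1.0, 0.0, 0.001]
ft_force: [-3.2, -3.2, 7.4]
grip_width: 0.279
grasp_force: 29.6
```

Request:
play_rows --plan '[0, 0, 0, 0, 0.001, 0, 0.15, 0, 0, 0, 0, 0.002, 0, 0.15, 0, 0, 0, 0, 0.003, 0, 0.15, 0, 0, 0, 0, 0.003, 0, 0.15]'

```text
clock: 46.02
position: [0.5559, 0.1892, 0.1]
ee_rot: [0.012, 1.0, 0.0, 0.001]
ft_force: [-3.0, -3.2, 7.3]
grip_width: 0.282
grasp_force: 29.4
```

Request:
play_rows --plan '[0, 0, 0, 0, 0.001, 0, 0.15, 0, 0, 0, 0, 0.002, 0, 0.15, 0, 0, 0, 0, 0.003, 0, 0.15, 0, 0, 0, 0, 0.003, 0, 0.15]'

```text
clock: 46.52
position: [0.556, 0.1922, 0.1]
ee_rot: [0.012, 1.0, 0.0, 0.001]
ft_force: [-2.4, -2.6, 7.0]
grip_width: 0.279
grasp_force: 29.4
```

Request:
play_rows --plan '[0, 0, 0, 0, 0.001, 0, 0.15, 0, 0, 0, 0, 0.002, 0, 0.15, 0, 0, 0, 0, 0.003, 0, 0.15, 0, 0, 0, 0, 0.003, 0, 0.15]'

```text
clock: 47.02
position: [0.556, 0.1946, 0.1]
ee_rot: [0.012, 1.0, -0.0, 0.001]
ft_force: [-3.4, -5.4, 7.9]
grip_width: 0.277
grasp_force: 28.8
```

Request:
play_rows --plan '[0, 0, 0, 0, 0.001, 0, 0.15, 0, 0, 0, 0, 0.002, 0, 0.15, 0, 0, 0, 0, 0.002, 0, 0.15]'

```text
clock: 47.4
position: [0.556, 0.195, 0.1]
ee_rot: [0.013, 1.0, -0.001, 0.0]
ft_force: [-4.6, -8.9, 10.2]
grip_width: 0.276
grasp_force: 28.2
```

Request:
play_rows --plan '[0, 0, 0, 0, 0, 0, 0.3, 0, 0, 0, 0, 0, 0, 0.4, 0, 0, 0, 0, 0, 0, 0.5, 0, 0, 0, 0, 0, 0, 0.65, 0, 0, 0, 0, 0, 0, 0.75, 0, 0, 0, 0, -0.002, -0.05, 0.75, 0, 0, 0, 0, -0.002, -0.1, 0.75, 0, 0, 0, 0, -0.002, -0.12, 0.75, 0, 0, 0, 0, -0.002, -0.12, 0.75]'

```text
clock: 48.52
position: [0.5561, 0.1965, 0.2203]
ee_rot: [0.011, 1.0, 0.001, 0.002]
ft_force: [0.7, -0.4, 0.1]
grip_width: 0.751
grasp_force: 0.0
```

Run:
```python
from h import *
snap('wrist','w16',None,1); p=pose()[0]; print(p)
for y in (.300,.270,.240): fit('w16',.558,y,-1.2,z=.096)
# dark balls of the handle: compare with w15 by template
a=np.load('pics/w16.npz')['im']
g=cv2.cvtColor(a,cv2.COLOR_RGB2GRAY); _,b=cv2.threshold(g[100:260,130:215],45,255,cv2.THRESH_BINARY_INV)
n,_,st,c=cv2.connectedComponentsWithStats(b)
for i in range(1,n):
    if st[i,4]>40: q=c[i]+[130,100]; print(q,st[i,4],px2w('w16',[q],.052)[0,:2],px2w('w16',[q],.09)[0,:2])
rel((.51,.11,.15,0))
```

```text
[0.55535676 0.19613823 0.21854063]
w16 fit [0.5586 0.3025] deg 0.7 score -115.5
w16 fit [0.5591 0.2887] deg 1.6 score -97.1
w16 fit [0.5601 0.2419] deg -1.3 score -98.1
[173.82236842 139.80263158] 152 [0.51741433 0.11124556] [0.51337402 0.12164626]
[163.37567568 172.35675676] 370 [0.545784   0.09899891] [0.53839754 0.11084407]
[170.48618785 224.76243094] 181 [0.59524221 0.10008229] [0.58202226 0.11179967]
(0.51, 0.11, 0.15) rv [ 0.1  -0.   88.73] d [ 0.0435 -0.0872  0.0684]
```

Request:
play_rows --plan '[0, 0, 0, 0.02, -0.045, 0, 0, 0, 0, 0, 0.043, -0.0896, 0, 0, 0, 0, 0, 0.043, -0.0896, 0.04, 0, 0, 0, 0, 0.043, -0.0896, 0.09, 0, 0, 0, 0, 0.043, -0.0896, 0.13, 0, 0, 0, 0, 0.043, -0.0896, 0.15, 0, 0, 0, 0, 0.043, -0.0896, 0.1575, 0, 0, 0, 0, 0.043, -0.0896, 0.1575, 0, 0, 0, 0, 0.036, -0.0896, 0.1575, 0, 0, 0, 0, 0.03, -0.0896, 0.1575, 0, 0, 0, 0, 0.024, -0.0896, 0.1575, 0, 0, 0, 0, 0.018, -0.0896, 0.1575, 0, 0, 0, 0, 0.012, -0.0896, 0.1575, 0, 0, 0, 0, 0.006, -0.0896, 0.1575, 0, 0, 0, 0, 0.0, -0.0896, 0.1575, 0, 0, 0, 0, -0.006, -0.0896, 0.1575, 0, 0, 0, 0, -0.011, -0.0896, 0.1575, 0, 0, 0, 0, -0.011, -0.0896, 0.1575, 0]'

```text
clock: 50.82
position: [0.5642, 0.1058, 0.0606]
ee_rot: [0.011, 1.0, 0.0, -0.0]
ft_force: [-3.7, 0.9, 1.7]
grip_width: -0.001
grasp_force: 1.7
```

Request:
play_rows --plan '[0, 0, 0, 0.003, 0, 0, 0, 0, 0, 0, 0.004, 0, -0.03, 0, 0, 0, 0, 0.004, 0, -0.06, 0, 0, 0, 0, 0.03, 0, -0.06, 0, 0, 0, 0, 0.056, 0, -0.06, 0, 0, 0, 0, 0.056, 0, -0.03, 0, 0, 0, 0, 0.056, 0, -0.01, 0, 0, 0, 0, 0.056, 0, 0, 0, 0, 0, 0, 0.056, 0, 0, 0, 0, 0, 0, 0.048, 0, 0, 0, 0, 0, 0, 0.042, 0, 0, 0, 0, 0, 0, 0.036, 0, 0, 0, 0, 0, 0, 0.03, 0, 0, 0, 0, 0, 0, 0.024, 0, 0, 0, 0, 0, 0, 0.018, 0, 0, 0, 0, 0, 0, 0.012, 0, 0, 0, 0, 0, 0, 0.006, 0, 0, 0, 0, 0, 0, 0, 0, 0, 0, 0, 0, 0, 0, 0, 0]'

```text
invalid input
```

Request:
play_rows --plan '[0, 0, 0, 0.003, 0, 0, 0, 0, 0, 0, 0.004, 0, -0.03, 0, 0, 0, 0, 0.004, 0, -0.06, 0, 0, 0, 0, 0.03, 0, -0.06, 0, 0, 0, 0, 0.056, 0, -0.06, 0, 0, 0, 0, 0.056, 0, -0.03, 0, 0, 0, 0, 0.056, 0, -0.01, 0, 0, 0, 0, 0.056, 0, 0, 0, 0, 0, 0, 0.056, 0, 0, 0, 0, 0, 0, 0.048, 0, 0, 0, 0, 0, 0, 0.042, 0, 0, 0, 0, 0, 0, 0.036, 0, 0, 0, 0, 0, 0, 0.03, 0, 0, 0, 0, 0, 0, 0.024, 0, 0, 0, 0, 0, 0, 0.018, 0, 0, 0, 0, 0, 0, 0.012, 0, 0, 0, 0, 0, 0, 0.006, 0, 0, 0, 0, 0, 0, 0, 0, 0, 0, 0, 0, 0, 0, 0, 0, 0]'

```text
clock: 53.2
position: [0.564, 0.1058, 0.0611]
ee_rot: [0.011, 1.0, 0.0, -0.001]
ft_force: [-4.1, 0.3, 1.3]
grip_width: -0.002
grasp_force: 2.0
```

Request:
play_rows --plan '[0, 0, 0, 0.003, 0, 0, 0, 0, 0, 0, 0.004, 0, -0.04, 0, 0, 0, 0, 0.004, 0.03, -0.09, 0, 0, 0, 0, 0.004, 0.05, -0.13, 0, 0, 0, 0, 0.004, 0.05, -0.16, 0, 0, 0, 0, 0.004, 0.05, -0.16, 0, 0, 0, 0, 0.004, 0.05, -0.16, 0]'

```text
clock: 54.08
position: [0.5613, 0.1556, 0.2205]
ee_rot: [0.012, 1.0, 0.0, 0.0]
ft_force: [-0.4, -0.6, -0.5]
grip_width: -0.004
grasp_force: 0.0
```

Run:
```python
from h import *
snap('wrist','w17',None,1); p=pose()[0]; print(p)
a=np.load('pics/w17.npz')['im']
c0=w2px('w17',[(.555,.107,.052)])[0].astype(int); print(c0)
g=cv2.cvtColor(a,cv2.COLOR_RGB2GRAY); o=c0-[60,80]
_,b=cv2.threshold(g[o[1]:o[1]+160,o[0]:o[0]+95],45,255,cv2.THRESH_BINARY_INV)
n,_,st,c=cv2.connectedComponentsWithStats(b)
for i in range(1,n):
    if st[i,4]>40: q=c[i]+o; print(q,st[i],px2w('w17',[q],.052)[0,:2],px2w('w17',[q],.085)[0,:2])
for k in range(-40,95,15):
  f=np.radians(k); P=[(.5545+.038*np.sin(f+j*np.pi/2),.1055,.052+.038*np.cos(f+j*np.pi/2)) for j in(-1,0,1)]; print(k,w2px('w17',P).round(0).tolist())
```

```text
[0.56102193 0.15548747 0.21994579]
[219 176]
[224.53043478 136.64347826] [ 58  36  15  12 115] [0.52034409 0.11402341] [0.51712543 0.11861848]
[216.54006969 156.31010453] [ 48  51  22  19 287] [0.53721294 0.10591763] [0.53226858 0.11134193]
[231.5        194.57142857] [69 92  7 12 42] [0.57222504 0.11705902] [0.56369888 0.12134355]
[219.63414634 216.48780488] [ 53 113  16  16 205] [0.59284687 0.10489592] [0.58221107 0.11042475]
-40 [[219.0, 140.0], [210.0, 153.0], [215.0, 215.0]]
-25 [[217.0, 135.0], [209.0, 165.0], [217.0, 218.0]]
-10 [[216.0, 132.0], [210.0, 177.0], [219.0, 218.0]]
5 [[214.0, 133.0], [211.0, 189.0], [221.0, 215.0]]
20 [[212.0, 137.0], [212.0, 200.0], [222.0, 210.0]]
35 [[211.0, 143.0], [214.0, 209.0], [223.0, 202.0]]
50 [[210.0, 153.0], [215.0, 215.0], [224.0, 194.0]]
65 [[209.0, 165.0], [217.0, 218.0], [224.0, 184.0]]
80 [[210.0, 177.0], [219.0, 218.0], [224.0, 175.0]]
```

Request:
play_rows --plan '[0, 0, 0, 0.025, -0.0498, 0, 0, 0, 0, 0, 0.052, -0.0498, 0, 0, 0, 0, 0, 0.052, -0.0498, 0.05, 0, 0, 0, 0, 0.052, -0.0498, 0.1, 0, 0, 0, 0, 0.052, -0.0498, 0.14, 0, 0, 0, 0, 0.052, -0.0498, 0.157, 0, 0, 0, 0, 0.052, -0.0498, 0.157, 0, 0, 0, 0, 0.047, -0.0498, 0.157, 0, 0, 0, 0, 0.042, -0.0498, 0.157, 0, 0, 0, 0, 0.038, -0.0498, 0.157, 0]'

```text
clock: 55.38
position: [0.5209, 0.108, 0.0651]
ee_rot: [0.011, 1.0, 0.001, -0.002]
ft_force: [-11.5, 2.3, 9.7]
grip_width: -0.0
grasp_force: 6.1
```

Request:
play_rows --plan '[0, 0, 0, -0.004, 0, 0, 0]'

```text
clock: 55.5
position: [0.5256, 0.108, 0.0653]
ee_rot: [0.011, 1.0, 0.001, -0.001]
ft_force: [-8.6, 1.8, 7.8]
grip_width: -0.002
grasp_force: 5.1
```

Request:
play_rows --plan '[0, 0, 0, -0.004, 0, 0, 0]'

```text
clock: 55.62
position: [0.5299, 0.1079, 0.0654]
ee_rot: [0.011, 1.0, 0.001, -0.0]
ft_force: [-8.6, 1.0, 5.9]
grip_width: 0.001
grasp_force: 4.5
```

Request:
play_rows --plan '[0, 0, 0, 0.006, 0, 0, 0, 0, 0, 0, 0.008, 0, -0.04, 0, 0, 0, 0, 0.008, 0.03, -0.09, 0, 0, 0, 0, -0.02, 0.06, -0.13, 0, 0, 0, 0, -0.025, 0.09, -0.155, 0, 0, 0, 0, -0.025, 0.09, -0.155, 0, 0, 0, 0, -0.025, 0.09, -0.155, 0]'

```text
clock: 56.5
position: [0.5572, 0.1952, 0.2187]
ee_rot: [0.012, 1.0, -0.0, 0.0]
ft_force: [0.7, -0.7, -0.6]
grip_width: -0.002
grasp_force: 0.0
```

Run:
```python
from h import *
snap('wrist','w18',None,1); p=pose()[0]; print(p)
for y in (.302,.272,.242): fit('w18',.5585,y,-1.2,z=.096)
g=np.load('pics/w18.npz')['im'].mean(2).astype(int)
r=int(w2px('w18',[(.57,.242,.096)])[0,1]); print(r,g[r-2:r+3].mean(0).astype(int)[220:540:3])
a=px2w('w18',[(220,r),(540,r)],.096); print(a)
print('jaw/lever row',[(u,g[r-4:r+5,u].mean().astype(int)) for u in range(215,330,4)], px2w('w18',[(215,r),(330,r)],.128)[:,1])
```

```text
[0.55702417 0.1947623  0.21838281]
w18 fit [0.5588 0.3023] deg -0.7 score -113.0
w18 fit [0.5587 0.3022] deg -1.2 score -113.0
w18 fit [0.5599 0.2425] deg -1.2 score -96.1
209 [229 229 229 230 230 225 117 106 103  73  58  62 136  75  33  41  44  43
  41  34  43  43  43  39  55  77  88 125 130 126 106  65 165 172 170 170
 170 171 173 173 166 167 169 169 148 168 168 166 166 167 166 170 166 162
 166 222 244 226 245 245 244 244 245 245 245 245 244 244 244 239  94 192
 200 196 198 194 112  75  74  72  74  71  72  72  72  70  71  71  68  69
  69  68  69  69  68  67  66  67 159 183 183 183 182 182 182 181 181]
[[0.56778866 0.15277734 0.096     ]
 [0.57366922 0.40439984 0.096     ]]
jaw/lever row [(215, np.int64(224)), (219, np.int64(227)), (223, np.int64(227)), (227, np.int64(228)), (231, np.int64(228)), (235, np.int64(221)), (239, np.int64(118)), (243, np.int64(106)), (247, np.int64(73)), (251, np.int64(57)), (255, np.int64(112)), (259, np.int64(75)), (263, np.int64(39)), (267, np.int64(44)), (271, np.int64(44)), (275, np.int64(37)), (279, np.int64(42)), (283, np.int64(46)), (287, np.int64(42)), (291, np.int64(43)), (295, np.int64(75)), (299, np.int64(104)), (303, np.int64(129)), (307, np.int64(127)), (311, np.int64(85)), (315, np.int64(141)), (319, np.int64(172)), (323, np.int64(170)), (327, np.int64(170))] [0.15459353 0.23464583]
```

```bash
python3 -c "
from workcell import manip
print(manip.hand_in())"
```

```text
the job is handed in; nothing more can be done
None
```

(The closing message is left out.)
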